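# Clamp a paste syringe into the dispensing pump

### The job

Load the paste syringe into the sloping dispensing pump: lift the sprung clamp bar by its wing handle, turn it aside and set it down on its rest, then lay the syringe in the cradle, nose downhill, with its flange in the gap behind the upper V block, and let go. Then lift the bar again, turn it back over the barrel and lower it until it presses on the barrel, keeping hold of it so that it never snaps down. Leave the jar, the cap, the heatsink and the mug where they stand.

Things in the scene. Friction and masses are not known exactly. Their poses are not given: they have to be found in the camera images.
- syringe: White paste syringe, 104 mm long, 25 to 50 g, lying on the bench. Its y axis points to the nose end, x is level. Origin under its middle on the bench. As it lies, the barrel's axis dips 0.116 rad towards the nose.
- syringe_barrel (a point): Point on the syringe barrel's axis, 12 mm above the bench as it lies; y axis along the barrel to the nose. Along y from here: barrel of 16 mm diameter from -20 to 36 mm, thin nozzle to 52 mm, round flange (29 mm diameter, 2.5 mm thick) at -26 to -23.5 mm, plunger with a 20 mm thumb disc to -52 mm.
- nozzle_tip (a point): Tip of the syringe's thin nozzle, 52 mm from syringe_barrel along the barrel.
- pump: Fixed grey wedge, 160 x 140 mm, with an aluminium deck that slopes 30 degrees up from 10 to 105 mm and faces the robot; on it two V blocks for the barrel, behind them a flange wall and a pusher (which plays no part), at the left the clamp's pivot and, uphill of that, the black rest block. x points uphill, level; z up.
- cradle_seat (a point): Where syringe_barrel must come to lie, nose to -x. Axes: x uphill along the deck, y left, z square off the deck (30 mm below). V blocks at x -35 to -29 and 9 to 21.5 mm, arms up to z -2 and 13 mm to each side; between them free down to the deck. Flange stands in the gap x 21.5 to 32 mm, resting against the upper V block: the points then agree to about 2 mm.
- clamp_grip (a point): Middle of the black wing handle (8 thick along x, 34 long along y, 26 mm high) on the clamp's pivot; moves with the bar. z is the pivot axis, square off the deck. The wing spans z -15 to 11 mm. The steel bar (10 wide, 8 thick) runs 108 mm along -y, top at z -24 mm. Closed and down it is at (15, 70, 37) mm in the frame of cradle_seat.
- clamp_lift (a joint): Lift of the bar off the deck, 0 to 0.030 m. A spring pulls it down, 6 N at 0, 10 N at 0.030; let go in the air it snaps down. 0 = down, cradle empty; about 0.003 = pressing on a barrel; 0.018 = on its rest. It must be above 0.013 to turn past the steel lug just uphill of its tip, above 0.019 to pass over the rest and the flange.
- clamp_swing (a joint): Turn of the bar about its pivot: 0 = across the cradle (a stop), growing counter-clockwise seen from above the deck; 1.57 = pointing straight uphill over the rest block; 1.65 = end stop. Turns easily, stays where it is left.
- wick_jar: Small jar, 43 mm wide, 51 mm high, loose; origin under its middle. Not to be moved.
- black_cap: Black spray cap, 64 mm wide, 52 mm high, loose; origin under its middle. Not to be moved.
- heatsink: Small finned heatsink, 18 x 24 x 20 mm, loose; origin under its middle. Not to be moved.
- mug: White mug, 89 mm wide, 99 mm high, loose; origin under its middle. Not to be moved.

How it is judged:
By the outcome, as a careful person would: the job done as asked, in the order asked, and still so for the second after the job is handed in, with the robot touching nothing.
It also fails if it takes over 72 s, if anything falls off the work surface, if the arm or the gripper's body presses on something with over 40 N, if the wrist force passes 120 N, or if a joint passes its speed limit or range.

### The arm

A 7-joint arm with a two-finger parallel gripper is mounted at the origin on a cart in front of the work surface, level with it; the furniture and walls round the work are solid. World frame = base frame: x ahead of the robot, y to its left, z up, the work surface at z = 0. Lengths are in mm, angles in rad, forces in N, time in s.
With the tool pointing down it reaches from about 400 to 875 mm from the base axis. Payload 4.4 kg.
Tool frame: the origin (TCP) lies midway between the tips of the shut fingers; the grasp point (between the pads) lies 19 mm behind it (ctrl.grip_point_offset is the distance from the TCP to the grasp point, in mm); z points along the fingers, y is the line along which they close (so a half turn about z gives the same grasp; the last joint's range is limited). The gripper opens to 85 mm and grips with 20 to 120 N. Pads are 22 mm wide; open, the fingers measure 114 mm over their backs; the gripper's body (76 mm by 85 mm) begins 54 mm behind the grasp point. The pads swing forward as they close: fully open they stand 13 mm farther back than shut.
Start: joints at [-1.397, 0.628, 0.038, 1.517, -0.027, 0.996, -0.02], TCP at [154.355, 631.421, 231.313] pointing down, gripper open.
Joint ranges: [-3.06, 3.06], [-0.37, 2.12], [-1.25, 1.32], [0.18, 2.47], [-1.1, 4.24], [0.23, 1.98], [-2.94, 2.94]. Speed limits (rad/s): [2.57, 2.57, 3.14, 3.14, 3.14, 3.14, 3.14].

### API

Orientations are given as [roll, pitch, yaw] about the fixed x, y, z axes, in that order (R = Rz(yaw) Ry(pitch) Rx(roll)).
In Python, from cell import ctrl, camrig, probe_bus gives the robot as it stands (ctrl), with the cameras (camrig) and the readings (probe_bus).
- The arm moves only by the tool nudge_tcp, called after "Emit:" by a JSON object that holds its "name" and its "arguments". Schema: {"type":"object","properties":{"moves":{"type":"object","properties":{"rows":{"type":"array","items":{"type":"array","items":{"type":"number"},"minItems":7,"maxItems":7},"minItems":1,"maxItems":12}},"additionalProperties":false,"required":["rows"]},"only":{"type":"string"},"quiet":{"type":"boolean"},"lines":{"type":"string"}},"required":["moves"],"additionalProperties":false}. moves is an object whose key "rows" holds a list of rows, 1 to 12 of them, each of 7 numbers: dx, dy, dz in mm, then a rotation vector rx, ry, rz in rad, then the finger opening in mm; each row shifts and turns the commanded pose from where the row before left it, along the tool's axes as they then stand; what a row does not reach is not made up. A row lasts 1/10 s, in which the tool goes at most 50 mm and 0.15 rad, less where a joint would pass 70% of its speed; a pose out of reach is approached as far as the arm can. The fingers move at their own pace and stop on an object; the grip force is fixed at half the most. Time passes only in rows, so rows that do not move let the fingers close. The tool returns the time, the measured TCP pose, the force, the opening and the grip force at its end. only (a regular expression) keeps the lines of the reply that match it, lines (a string "A,B") keeps lines A to B, and quiet returns only ok. Input that does not fit is refused with a message, and nothing moves.
- probe_bus.read_state(): the state, without advancing time (a new reading comes with each control period).
- camrig.get_image(name): name is "scene" or "top" or "wrist"; returns the picture (420x560x3 uint8, blue, green, red); there is no depth.
- camrig.calibration(name): a dict with "fx", "fy", "cx", "cy" (pixels), "rvec" (rotation vector, rad) and "tvec" (3), from world to camera coordinates, as OpenCV has them; the wrist camera has in their place "hand_eye" (4x4, takes a point from camera to tool coordinates, whose origin is the TCP and whose axes are the flange's). Camera axes: x right, y down, z forward; pixel columns grow to the right and rows downward; lengths in mm; the calibration is good to about 2 mm. A picture is of the moment at which its call begins: read the wrist's pose just before it. calibration takes no time and is no camera call.
- ctrl.finish_job(): hands the job in; it is judged then, once.
The state is a dict: "clock": time; "qpos": joint angles; "qd": joint speeds; "tau": joint torques, N m; "eef_pos": TCP position; "tool_rot": TCP orientation; "force": force on the tool from outside, world axes, zero at the start; "torque": the same for the moment, N m; "width": finger opening in mm; "gripper_force": force on a finger pad.
Only numpy, scipy, OpenCV 4.12 (cv2) and the standard library are available. Lean on these libraries where they do the work, as an engineer would, in place of code of your own. Each camera call takes 0.05 s, during which the arm holds its last target. There are 200 camera calls.

## Working session

There is one attempt and no reset: what is moved stays moved. The work goes in short steps, Python scripts to look and compute and a tool call to move; the robot and the scene stay as the last step left them, time stands still between calls to the robot, and variables do not carry over. Pictures are saved under pics/ and viewed, at most 12 in all, crops included, and the job is handed in when it is done.

```bash
ls; mkdir -p pics; python3 - <<'E'
from cell import ctrl, camrig, probe_bus
import cv2
s=probe_bus.read_state();print(s['clock'],s['eef_pos'],s['tool_rot'],s['width'])
a=camrig.get_image('scene');b=camrig.get_image('top')
cv2.imwrite('pics/scene0.png',a);cv2.imwrite('pics/top0.png',b)
for n in('scene','top','wrist'):print(camrig.calibration(n))
E
```

```text
cell.py
pics
0.0 [154.16249658 630.78281418 230.37395757] [-3.13962246e+00 -2.27055223e-05  2.90181891e+00] 85.24269146564032
{'fx': 455.3018013600838, 'fy': 455.3018013600838, 'cx': 278.5555395662268, 'cy': 208.9097448017252, 'rvec': array([ 1.90125774, -0.83642948,  0.51851203]), 'tvec': array([-390.67160725,  251.89698956,  814.64009675])}
{'fx': 484.9043010834455, 'fy': 484.9043010834455, 'cx': 279.102248677888, 'cy': 201.99996246344668, 'rvec': array([ 2.18421407, -2.16478841,  0.1611379 ]), 'tvec': array([ -81.24077124,  539.26523487, 1140.67310643])}
{'fx': 326.61469736475647, 'fy': 326.61469736475647, 'cx': 275.70855763038446, 'cy': 206.14731937502464, 'hand_eye': array([[-2.99973877e-05, -9.62127939e-01, -2.72598292e-01,
         6.86506069e+01],
       [ 9.99999450e-01,  2.56880368e-04, -1.01669438e-03,
        -6.36901773e-01],
       [ 1.04821521e-03, -2.72598172e-01,  9.62127402e-01,
        -1.42783455e+02],
       [ 0.00000000e+00,  0.00000000e+00,  0.00000000e+00,
         1.00000000e+00]])}
```

View pics/scene0.png

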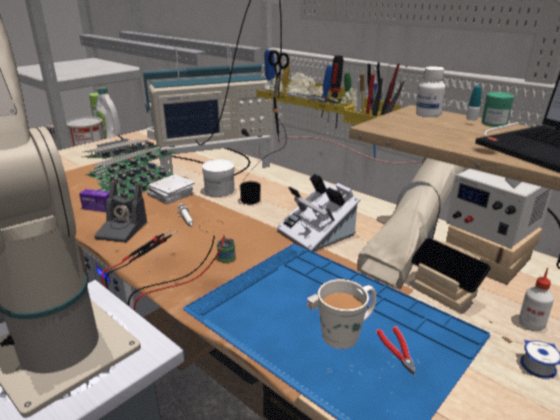

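View pics/top0.png

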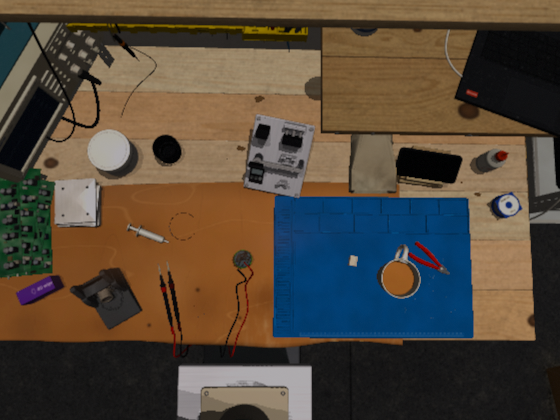

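The scene view shows the pump at about (320,212), the syringe at (186,214), the jar at (227,250), and the mug. In the top view the pump is at (280,155) with its clamp on the left (257,172), and the syringe runs from (128,228) to (167,242).

```bash
cat > h.py <<'E'
from cell import ctrl, camrig, probe_bus
import numpy as np, cv2
from scipy.spatial.transform import Rotation as R
def cam(name,st=None):
    c=camrig.calibration(name);K=np.array([[c['fx'],0,c['cx']],[0,c['fy'],c['cy']],[0,0,1]])
    if name=='wrist':
        T=np.eye(4);T[:3,:3]=R.from_euler('xyz',st['tool_rot']).as_matrix();T[:3,3]=st['eef_pos']
        M=T@c['hand_eye'];return K,M[:3,:3],M[:3,3]
    r=cv2.Rodrigues(c['rvec'])[0];return K,r.T,-r.T@c['tvec']
def ray(C,uv):
    d=C[1]@np.linalg.solve(C[0],[uv[0],uv[1],1.]);return C[2],d/np.linalg.norm(d)
def plane(C,uv,z=0):
    o,d=ray(C,uv);return o+d*(z-o[2])/d[2]
def tri(*obs):
    A=np.zeros((3,3));b=np.zeros(3)
    for C,uv in obs:
        o,d=ray(C,uv);P=np.eye(3)-np.outer(d,d);A+=P;b+=P@o
    X=np.linalg.solve(A,b);return X,[np.linalg.norm(np.cross(X-ray(C,uv)[0],ray(C,uv)[1])) for C,uv in obs]
def proj(C,X):
    p=C[0]@(C[1].T@(np.asarray(X)-C[2]));return p[:2]/p[2]
E
python3 - <<'E'
from h import *
T=cam('top');S=cam('scene');print(T[2],S[2])
for n,p,z in[('syr tail',(128,228),8),('tip',(167,242),5),('pump nl',(246,189),10),('pump nr',(301,196),10),('pump fl',(254,117),100),('pump fr',(313,124),100),('wing',(257,172),90),('jar',(242,259),51),('cap',(167,150),50),('mug',(400,279),99),('hs',(353,261),15)]:print(n,plane(T,p,z).round(0))
a=cv2.imread('pics/top0.png');b=cv2.imread('pics/scene0.png')
c=np.hstack([cv2.resize(a[105:205,230:330],(400,400),interpolation=2),cv2.resize(b[165:265,265:365],(400,400),interpolation=2)]);cv2.imwrite('pics/c1.png',c)
E
```

```text
[ 401.69479033  -41.84738282 1198.0952734 ] [-190.96001288 -702.00286129  591.98069354]
syr tail [475. 290.   8.]
tip [442. 195.   5.]
pump nl [574.   5.  10.]
pump nr [ 558. -131.   10.]
pump fl [730. -15. 100.]
pump fr [ 716. -152.  100.]
wing [603. -23.  90.]
jar [402.  10.  51.]
cap [661. 194.  50.]
mug [ 360. -349.   99.]
hs [ 399. -258.   15.]
```

View pics/c1.png

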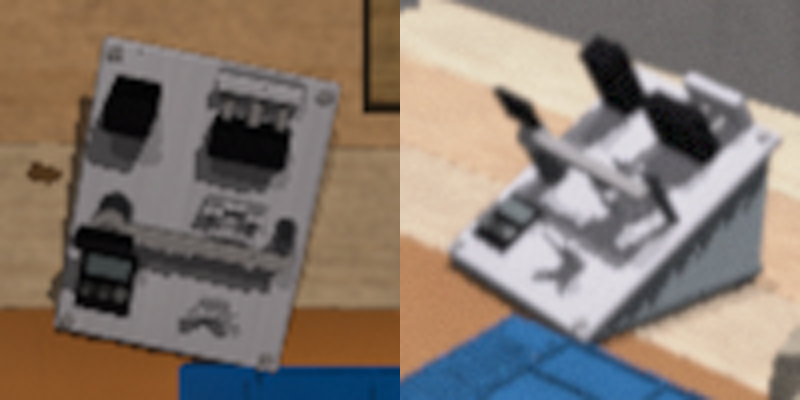

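The crop shows the bar across the cradle. The wing is at crop (105,238), the rest block at (132,105) and the V blocks at (230,215) and (208,318). The pump yaw is about -0.12. Next I move over the syringe.

Emit:
{"name": "nudge_tcp", "arguments": {"moves": {"rows": [[-35, -31, 0, 0, 0, 0, 85], [-35, -31, 0, 0, 0, 0, 85], [-35, -31, 0, 0, 0, 0, 85], [-35, -31, 0, 0, 0, 0, 85], [-35, -31, 0, 0, 0, 0, 85], [-35, -31, 0, 0, 0, 0, 85], [-35, -31, 0, 0, 0, 0, 85], [-35, -31, 0, 0, 0, 0, 85], [-35, -31, 0, 0, 0, 0, 85], [-35, -31, 0, 0, 0, 0, 85], [0, 0, 0, 0, 0, 0, 85], [0, 0, 0, 0, 0, 0, 85]]}}}

```text
clock: 1.3
eef_pos: [421.1, 246.0, 231.1]
tool_rot: [-3.141, -0.0, 2.898]
force: [-0.5, -0.3, 0.1]
width: 85.0
gripper_force: 0.0
```

```bash
python3 - <<'E'
from h import *
import pickle
s=probe_bus.read_state();a=camrig.get_image('wrist');cv2.imwrite('pics/w1.png',a);pickle.dump(s,open('w1.pkl','wb'));print(s['eef_pos'],s['tool_rot'],s['qpos'],s['force'])
E
```

```text
[421.13720318 245.95441762 231.09816051] [-3.14119341e+00 -4.24912040e-04  2.89830674e+00] [-0.63404651  0.39953889  0.0660708   1.95953882 -0.03642297  0.78421094
  0.78015061] [-0.5258237  -0.32087387  0.05958036]
```

View pics/w1.png

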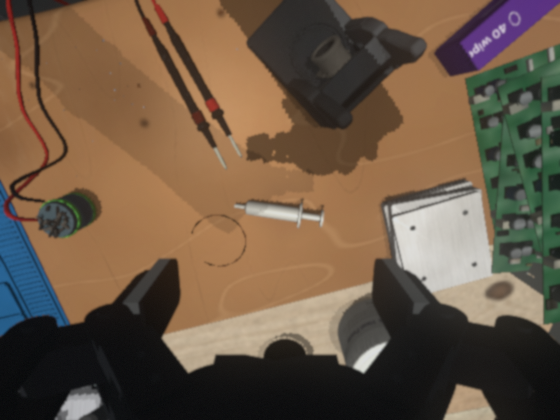

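The wrist view shows the syringe with its nozzle tip at (235,206) and its thumb disc at (322,215). Now I take a second view shifted sideways and triangulate by mask, along with the wing.

Emit:
{"name": "nudge_tcp", "arguments": {"moves": {"rows": [[0, -35, 0, 0, 0, 0, 60], [0, -35, 0, 0, 0, 0, 60], [0, -30, 0, 0, 0, 0, 60], [0, 0, 0, 0, 0, 0, 60]]}}}

```text
clock: 1.75
eef_pos: [394.7, 147.7, 231.1]
tool_rot: [-3.139, -0.002, 2.9]
force: [0.7, -0.2, -1.1]
width: 60.2
gripper_force: 0.0
```

```bash
cat > syr.py <<'E'
from h import *
def seg(img,lo,hi):
    x0,y0=lo;x1,y1=hi
    hsv=cv2.cvtColor(img,cv2.COLOR_BGR2HSV)
    m=((hsv[...,1]<70)&(hsv[...,2]>120)).astype(np.uint8)
    k=np.zeros_like(m);k[y0:y1,x0:x1]=m[y0:y1,x0:x1]
    n,l,st,_=cv2.connectedComponentsWithStats(k);i=1+st[1:,4].argmax()
    p=np.argwhere(l==i)[:,::-1].astype(float);c=p.mean(0);d=np.linalg.svd(p-c,full_matrices=False)[2][0]
    if d[0]<0:d=-d
    t=(p-c)@d;e=np.array([-d[1],d[0]]);w=(p-c)@e
    b=np.arange(np.floor(t.min()),t.max()+1)
    wd=[(np.ptp(w[(t>=x)&(t<x+1)]) if ((t>=x)&(t<x+1)).any() else 0) for x in b]
    fl=b[np.argmax(wd)]+.5
    # axis re-fit on barrel part, by width-centre
    q=[(x+.5,(w[(t>=x)&(t<x+1)].max()+w[(t>=x)&(t<x+1)].min())/2) for x in b if ((t>=x)&(t<x+1)).any()]
    q=np.array(q);g=np.polyfit(q[:,0],q[:,1],1)
    pt=lambda x:c+d*x+e*np.polyval(g,x)
    return dict(tip=pt(t.min()),flange=pt(fl),end=pt(t.max()+0),n=len(p)),np.round(wd,0)
E
python3 - <<'E'
from syr import *
import pickle
s1=pickle.load(open('w1.pkl','rb'));a=cv2.imread('pics/w1.png')
s=probe_bus.read_state();b=camrig.get_image('wrist');cv2.imwrite('pics/w2.png',b);pickle.dump(s,open('w2.pkl','wb'))
C1=cam('wrist',s1);C2=cam('wrist',s)
r1,w1=seg(a,(200,180),(340,240));print(r1,w1)
P=plane(C1,r1['tip'],5);u=proj(C2,P).round().astype(int);print(u)
r2,w2=seg(b,(max(0,u[0]-30),u[1]-30),(u[0]+115,u[1]+40));print(r2,w2)
for k in('tip','flange','end'):print(k,tri((C1,r1[k]),(C2,r2[k])),plane(C1,r1[k],11).round(1),plane(C2,r2[k],11).round(1))
T=cam('top');S=cam('scene')
print('wing',tri((T,(256,164.5)),(S,(294.5,191))))
E
```

```text
{'tip': array([233.88181213, 205.79411519]), 'flange': array([299.15202029, 215.42372532]), 'end': array([323.29969212, 218.98634098]), 'n': 943} [ 1.  3.  3.  3.  3.  3.  3.  3.  3.  3.  2.  3.  6. 10. 10. 11. 11. 11.
 11. 11. 11. 11. 11. 11. 11. 11. 11. 12. 11. 11. 11. 11. 11. 12. 12. 12.
 12. 12. 12. 11. 11. 12. 12. 12. 12. 12. 11. 12. 12. 12. 12. 12. 12. 11.
 12. 12. 12. 12. 12. 11. 12. 12. 12. 12. 11. 20. 21. 20. 15.  5.  5.  5.
  4.  5.  5.  5.  5.  5.  5.  5.  5.  5.  5.  5.  5.  5.  6. 11. 14. 14.
  9.  0.]
[321 208]
{'tip': array([321.79041915, 207.37583242]), 'flange': array([389.25944369, 217.77416224]), 'end': array([414.21027871, 221.61958633]), 'n': 1071} [ 3.  3.  3.  3.  4.  4.  4.  4.  4.  4.  4.  4.  8. 11. 12. 12. 12. 12.
 12. 13. 13. 12. 12. 12. 12. 12. 13. 13. 12. 12. 12. 12. 13. 13. 13. 12.
 12. 12. 13. 13. 13. 12. 12. 12. 12. 13. 13. 13. 12. 12. 12. 12. 13. 13.
 13. 13. 12. 12. 12. 13. 13. 13. 13. 14. 13. 13. 17. 16. 23. 21. 18. 15.
  7.  6.  5.  5.  5.  5.  6.  6.  6.  6.  5.  5.  6.  6.  7.  5.  5.  8.
 15. 14. 12.  7.  0.]
tip (array([442.10674868, 189.56963462,   8.87546284]), [np.float64(0.31348419292427676), np.float64(0.313484192924235)]) [441.9 189.9  11. ] [441.1 189.5  11. ]
flange (array([468.18338622, 260.48964748,  21.01091923]), [np.float64(0.021385199302669272), np.float64(0.02138519930259205)]) [471.4 260.5  11. ] [472.2 263.2  11. ]
end (array([477.52960949, 285.83716703,  25.26199558]), [np.float64(0.13936034629910496), np.float64(0.13936034629908817)]) [482.4 286.8  11. ] [483.8 290.8  11. ]
wing (array([615.85074152, -20.93774361, 112.37795021]), [np.float64(0.03057091323435581), np.float64(0.03057091323429915)])
```

The syringe lies along heading (-30,-72), tip at about (441.5,189.7), and the wing is near (616,-21,112). Next I square up to the deck for a wrist view.

```bash
cat > go.py <<'E'
from h import *
from scipy.linalg import logm
def frame(psi,tilt=np.pi/6):
    dx=np.array([np.cos(tilt)*np.cos(psi),np.cos(tilt)*np.sin(psi),np.sin(tilt)]);dy=np.array([-np.sin(psi),np.cos(psi),0]);return dx,dy,np.cross(dx,dy)
def plan(P,Rt,n=None):
    s=probe_bus.read_state();R0=R.from_euler('xyz',s['tool_rot']).as_matrix()
    d=R0.T@(np.asarray(P)-s['eef_pos']);rv=R.from_matrix(R0.T@Rt).as_rotvec()
    N=n or int(np.ceil(max(np.linalg.norm(d)/45,np.linalg.norm(rv)/.145,1)))
    r=rv/N;A=sum(R.from_rotvec(r*k).as_matrix() for k in range(N));dd=np.linalg.solve(A,d)
    print('tool delta',d.round(1),'rotvec',rv.round(3),'N',N,'row',dd.round(2),r.round(4))
E
python3 - <<'E'
from go import *
dx,dy,n=frame(-.12)
plan([549,-38,212],np.c_[-dx,dy,-n])
E
```

```text
tool delta [-193.4 -146.4   19.2] rotvec [-0.031 -0.524 -0.117] N 6 row [-29.93 -26.01   9.83] [-0.0052 -0.0873 -0.0195]
```

Emit:
{"name": "nudge_tcp", "arguments": {"moves": {"rows": [[-30, -26, 9.8, -0.005, -0.087, -0.02, 60], [-30, -26, 9.8, -0.005, -0.087, -0.02, 60], [-30, -26, 9.8, -0.005, -0.087, -0.02, 60], [-30, -26, 9.8, -0.005, -0.087, -0.02, 60], [-30, -26, 9.8, -0.005, -0.087, -0.02, 60], [-30, -26, 9.8, -0.005, -0.087, -0.02, 60], [0, 0, 0, 0, 0, 0, 60], [0, 0, 0, 0, 0, 0, 60]]}}}

```text
clock: 2.6
eef_pos: [503.8, 3.9, 205.5]
tool_rot: [-3.117, 0.37, 2.99]
force: [0.0, -0.0, -0.4]
width: 60.1
gripper_force: 0.0
```

```bash
python3 - <<'E'
from h import *
import pickle
s=probe_bus.read_state();a=camrig.get_image('wrist');cv2.imwrite('pics/w3.png',a);pickle.dump(s,open('w3.pkl','wb'));print(s['eef_pos'],s['tool_rot'],s['qpos'],s['force'])
E
```

```text
[503.77095264   3.93987638 205.52678873] [-3.11711539  0.37030333  2.99046862] [-0.07179293  0.34574903 -0.10960536  2.2710633   0.77818531  0.24978958
  0.51477572] [ 0.00121618 -0.04764334 -0.37541727]
```

Emit:
{"name": "nudge_tcp", "arguments": {"moves": {"rows": [[0, -30, 0, 0, 0, 0, 60], [0, -30, 0, 0, 0, 0, 60], [0, 0, 0, 0, 0, 0, 60], [0, 0, 0, 0, 0, 0, 60]]}}}

```text
clock: 3.05
eef_pos: [494.2, -56.8, 207.4]
tool_rot: [-3.116, 0.371, 2.988]
force: [0.5, 0.7, -0.6]
width: 60.1
gripper_force: 0.0
```

```bash
python3 - <<'E'
from h import *
import pickle
s=probe_bus.read_state();a=camrig.get_image('wrist');cv2.imwrite('pics/w4.png',a);pickle.dump(s,open('w4.pkl','wb'))
b=cv2.imread('pics/w3.png')
c=np.vstack([cv2.resize(b[40:280,80:480],None,fx=1.25,fy=1.25),cv2.resize(a[40:280,80:480],None,fx=1.25,fy=1.25)]);cv2.imwrite('pics/w34.png',c);print(c.shape)
E
```

```text
(600, 500, 3)
```

View pics/w34.png

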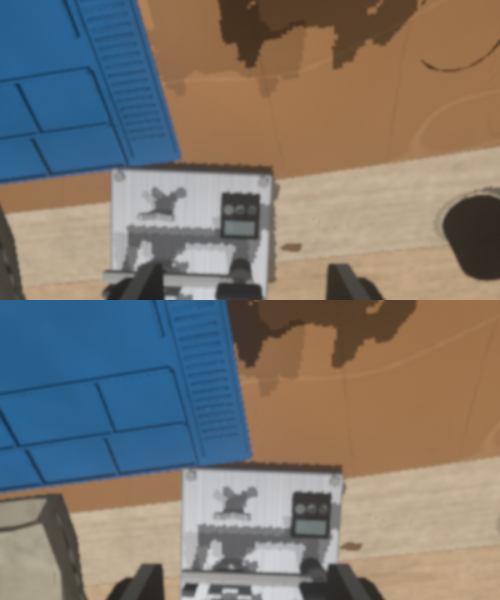

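The pose is limited by joint 6, and the fingers hide the clamp. The deck shows at w4 crop (185..340, 470..). I will use a vertical tool from higher up instead.

```bash
python3 - <<'E'
from go import *
plan([620,-15,290],R.from_euler('xyz',[np.pi,0,3.02]).as_matrix())
E
```

```text
tool delta [-139.9   58.2  -35.5] rotvec [-0.03   0.371 -0.034] N 4 row [-33.77  14.22 -13.56] [-0.0075  0.0929 -0.0085]
```

```bash
cat > snap.py <<'E'
from h import *
import pickle,sys
s=probe_bus.read_state();a=camrig.get_image('wrist');n=sys.argv[1];cv2.imwrite(f'pics/{n}.png',a);pickle.dump(s,open(f'{n}.pkl','wb'));print(s['clock'],s['eef_pos'].round(1),s['tool_rot'].round(3),s['qpos'].round(2))
E
```

Emit:
{"name": "nudge_tcp", "arguments": {"moves": {"rows": [[-34, 14, -13.6, -0.0075, 0.093, -0.0085, 60], [-34, 14, -13.6, -0.0075, 0.093, -0.0085, 60], [-34, 14, -13.6, -0.0075, 0.093, -0.0085, 60], [-34, 14, -13.6, -0.0075, 0.093, -0.0085, 60], [0, 0, 0, 0, 0, 0, 60], [0, 0, 0, 0, 0, 0, 60]]}}}

```text
clock: 3.7
eef_pos: [614.2, -20.4, 282.7]
tool_rot: [-3.128, 0.032, 3.016]
force: [-1.0, 0.4, -0.3]
width: 60.0
gripper_force: 0.0
```

```bash
python3 snap.py w5
```

```text
3.7 [614.2 -20.4 282.7] [-3.128  0.032  3.016] [ 0.37  0.58 -0.65  1.57  0.4   1.1   1.07]
```

Emit:
{"name": "nudge_tcp", "arguments": {"moves": {"rows": [[0, -35, 0, 0, 0, 0, 60], [0, -35, 0, 0, 0, 0, 60], [0, 0, 0, 0, 0, 0, 60], [0, 0, 0, 0, 0, 0, 60]]}}}

```text
clock: 4.15
eef_pos: [602.0, -93.2, 284.1]
tool_rot: [-3.125, 0.03, 3.012]
force: [-0.1, 0.3, 0.8]
width: 60.0
gripper_force: 0.0
```

```bash
python3 snap.py w6; python3 - <<'E'
import cv2,numpy as np
b=cv2.imread('pics/w5.png');a=cv2.imread('pics/w6.png')
cv2.imwrite('pics/w56.png',np.vstack([cv2.resize(i[90:290,160:427],(800,600)) for i in(b,)]))
E
```

```text
4.15 [602.  -93.2 284.1] [-3.125  0.03   3.012] [ 0.5   0.57 -0.65  1.59  0.4   1.09  1.18]
```

View pics/w56.png

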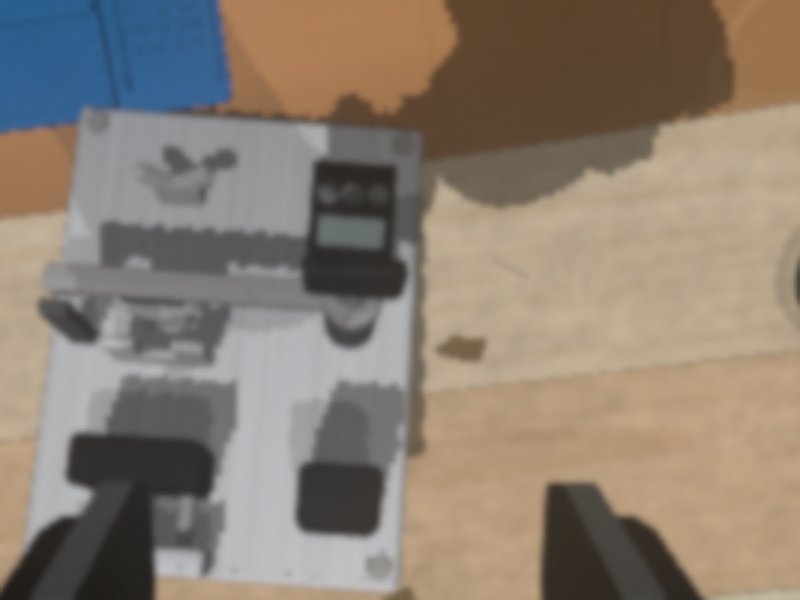

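Crop coordinates are 3x the image with offset (160,90). The wing top is at (355,278), the bar tip at (48,278), the rest block top at (340,498), and the deck screws at (403,140), (97,120) and (380,565). I'll triangulate these with patch matching between w5 and w6.

```bash
python3 - <<'E'
from h import *
import pickle
s1,s2=[pickle.load(open(f'w{i}.pkl','rb')) for i in(5,6)]
a,b=[cv2.imread(f'pics/w{i}.png') for i in(5,6)];C1,C2=cam('wrist',s1),cam('wrist',s2)
print(s1['tool_rot'],s2['tool_rot'])
U=lambda i:cv2.resize(i,None,fx=4,fy=4,interpolation=cv2.INTER_CUBIC)
A,B=U(a),U(b)
def f(n,x,y,zg,hw=10,hh=10):
    u=np.array([x/3+160,y/3+90]);w=proj(C2,plane(C1,u,zg));c=(u*4).round().astype(int);W,H=hw*4,hh*4
    t=A[c[1]-H:c[1]+H,c[0]-W:c[0]+W];e=(w*4).round().astype(int);m=40
    r=B[max(0,e[1]-H-m):e[1]+H+m,max(0,e[0]-W-m):e[0]+W+m];q=cv2.matchTemplate(r,t,cv2.TM_CCOEFF_NORMED);_,v,_,l=cv2.minMaxLoc(q)
    v2=(np.array(l)+[max(0,e[0]-W-m),max(0,e[1]-H-m)]+[W,H])/4+(u-c/4)
    X,er=tri((C1,u),(C2,v2));print(n,X.round(1),'res',round(er[0],2),'score',round(v,2),v2.round(1));return X
nl=f('scr nl',403,140,12,7,7);nr=f('scr nr',97,120,12,7,7);fl=f('scr fl',380,565,100,7,7)
f('wingtopC',355,278,120,20,8);f('wingL',404,278,120,7,8);f('wingR',306,275,120,7,8);f('bartip',46,278,90,8,8);f('rest',340,498,110,16,14);f('barmid',190,287,90,20,7)
f('lcd',350,232,70,14,8);f('vlow',185,188,50,14,9);f('vup',165,340,75,16,9);f('hub',350,318,80,10,8)
print('dx',(fl-nl)/np.linalg.norm(fl-nl),np.linalg.norm(fl-nl),'dy',(nl-nr)/np.linalg.norm(nl-nr),np.linalg.norm(nl-nr))
E
```

```text
[-3.12819967  0.03182074  3.01604741] [-3.1247671   0.0304681   3.01226918]
scr nl [583.5   1.8  16. ] res 0.1 score 0.99 [355.1 138.9]
scr nr [ 560.2 -121.6   13.6] res 0.03 score 0.99 [253.1 132.8]
scr fl [755.4 -28.3  51.9] res 0.67 score 0.53 [345.2 279.3]
wingtopC [616.4 -21.4 110.6] res 0.33 score 0.83 [353.8 186.2]
wingL [615.3  -5.6 121.4] res 0.05 score 0.83 [372.9 185.4]
wingR [614.3 -37.6 106. ] res 0.2 score 0.95 [336.5 184.9]
bartip [ 606.1 -126.2   99.6] res 0.37 score 0.84 [248.3 186.4]
rest [699.8 -37.3  99.6] res 0.18 score 0.73 [341.6 258.8]
barmid [625.7 -88.1  50.8] res 0.2 score 0.78 [286.8 187.9]
lcd [614.4 -23.6  38.4] res 0.03 score 0.96 [339.2 169.8]
vlow [590.  -87.4  30.1] res 0.1 score 0.7 [283.7 155.2]
vup [642.1 -98.2  65.6] res 0.09 score 0.7 [280.  206.1]
hub [643.3 -27.   58.4] res 0.69 score 0.76 [340.9 197.2]
dx [ 0.96477067 -0.16884541  0.20176419] 178.19877655492806 dy [0.18523297 0.98251576 0.01874904] 125.61748288438113
```

```bash
python3 - <<'E'
from h import *
import pickle
T=cam('top');t=lambda x,y:(230+x/4,105+y/4)
p={k:plane(T,t(*v[:2]),v[2]) for k,v in dict(nl=(65,322,15),nr=(265,360,15),fl=(113,53,101),fr=(325,95,101)).items()}
for k,v in p.items():print(k,v.round(1))
g=lambda a,b:(p[a]-p[b])
for a,b in(('nl','nr'),('fl','fr')):d=g(a,b);print('dy',np.arctan2(-d[0],d[1]),np.linalg.norm(d))
for a,b in(('fl','nl'),('fr','nr')):d=g(a,b);print('dx',np.arctan2(d[1],d[0]),np.linalg.norm(d[:2]))
s=pickle.load(open('w5.pkl','rb'));C=cam('wrist',s);w=lambda x,y:(160+x/3,90+y/3)
print('w5 nl,nr,fl',[plane(C,w(*q),z).round(1) for q,z in(((403,140),15),((97,120),15),((380,565),101))])
print('wing tri 3',tri((T,t(105,238)),(C,w(355,278)),(cam('scene'),(294.5,191))))
E
```

```text
nl [582.2   4.3  15. ]
nr [ 559.9 -119.1   15. ]
fl [727.4 -24.5 101. ]
fr [ 704.3 -148.   101. ]
dy -0.17816685313805522 125.38170219240632
dy -0.18503219983791983 125.59239744543315
dx -0.1958641625954561 148.02741335362487
dx -0.19737916322302382 147.16916485545397
w5 nl,nr,fl [array([583.7,   1.8,  15. ]), array([ 560.2, -121.3,   15. ]), array([727.8, -25.9, 101. ])]
wing tri 3 (array([615.63048992, -21.32902824, 112.58349019]), [np.float64(0.22722946214571585), np.float64(0.10127824300251316), np.float64(0.12696152836154503)])
```

```bash
cat >> go.py <<'E'
psi=-.187;dx,dy,n=frame(psi);G=np.array([615.6,-21.3,112.6]);seat=G-15*dx-70*dy-37*n
Rw=np.c_[dy,dx,-n]
E
python3 - <<'E'
from go import *
import pickle
s=pickle.load(open('w5.pkl','rb'));C=cam('wrist',s);w=lambda x,y:(160+x/3,90+y/3);T=cam('top')
def dk(C,uv,h):
    o,d=ray(C,uv);X=o+d*((h-(o-seat)@n)/(d@n));return np.round([(X-seat)@dx,(X-seat)@dy],1)
print('seat',seat,'vlow',dk(C,w(187,185),-8),'vup',dk(C,w(160,340),-8),'bartip',dk(C,w(46,278),9),'barhub',dk(C,w(350,315),9),'top vlow',dk(T,(230+52,105+79.5),-8),'top vup',dk(T,(230+58,105+54),-8))
plan(G+45*n,Rw)
E
```

```text
seat [607.99972383 -91.10395192  73.05706006] vlow [-30.9   4.6] vup [29.9  0.5] bartip [ 13.8 -38.6] barhub [20.3 69.3] top vlow [-37.5   3.2] top vup [28.3  1.2]
tool delta [ 22.6  75.1 131.1] rotvec [-0.388 -0.39   1.598] N 12 row [ 7.8   1.28 11.15] [-0.0323 -0.0325  0.1331]
```

Emit:
{"name": "nudge_tcp", "arguments": {"moves": {"rows": [[7.8, 1.3, 11.15, -0.0323, -0.0325, 0.133, 45], [7.8, 1.3, 11.15, -0.0323, -0.0325, 0.133, 45], [7.8, 1.3, 11.15, -0.0323, -0.0325, 0.133, 45], [7.8, 1.3, 11.15, -0.0323, -0.0325, 0.133, 45], [7.8, 1.3, 11.15, -0.0323, -0.0325, 0.133, 45], [7.8, 1.3, 11.15, -0.0323, -0.0325, 0.133, 45], [7.8, 1.3, 11.15, -0.0323, -0.0325, 0.133, 45], [7.8, 1.3, 11.15, -0.0323, -0.0325, 0.133, 45], [7.8, 1.3, 11.15, -0.0323, -0.0325, 0.133, 45], [7.8, 1.3, 11.15, -0.0323, -0.0325, 0.133, 45], [7.8, 1.3, 11.15, -0.0323, -0.0325, 0.133, 45], [7.8, 1.3, 11.15, -0.0323, -0.0325, 0.133, 45]]}}}

```text
clock: 5.4
eef_pos: [576.2, -49.5, 179.0]
tool_rot: [2.754, 0.121, 1.774]
force: [-0.6, -0.3, -0.3]
width: 44.9
gripper_force: 0.0
```

Emit:
{"name": "nudge_tcp", "arguments": {"moves": {"rows": [[0, 0, 0, 0, 0, 0, 45], [0, 0, 0, 0, 0, 0, 45]]}}}

```text
clock: 5.6
eef_pos: [576.5, -50.4, 179.1]
tool_rot: [2.755, 0.122, 1.777]
force: [0.3, -0.4, -0.2]
width: 45.3
gripper_force: 0.0
```

```bash
python3 - <<'E'
from go import *
print(probe_bus.read_state()['qpos'].round(2));plan(G+45*n,Rw)
E
```

```text
[ 0.3   0.49 -0.38  2.15  1.08  0.24 -0.8 ]
tool delta [32.3 12.7 30.9] rotvec [-0.111 -0.064  0.406] N 3 row [11.52  2.38 10.2 ] [-0.0372 -0.0215  0.1353]
```

Emit:
{"name": "nudge_tcp", "arguments": {"moves": {"rows": [[11.5, 2.4, 5, -0.037, -0.0215, 0.135, 45], [11.5, 2.4, 5, -0.037, -0.0215, 0.135, 45], [11.5, 2.4, 5, -0.037, -0.0215, 0.135, 45], [0, 0, 0, 0, 0, 0, 45], [0, 0, 0, 0, 0, 0, 45]]}}}

```text
clock: 6.1
eef_pos: [579.7, -41.7, 172.5]
tool_rot: [2.697, 0.092, 1.606]
force: [-0.5, -0.8, 0.3]
width: 44.5
gripper_force: 0.0
```

```bash
python3 - <<'E'
from go import *
print(probe_bus.read_state()['qpos'].round(2));plan(G+45*n,Rw)
E
```

```text
[ 0.21  0.5  -0.32  2.2   1.52  0.24 -1.45]
tool delta [25.9  5.2 23.1] rotvec [-0.069 -0.022  0.239] N 2 row [13.19  1.64 11.5 ] [-0.0343 -0.0109  0.1197]
```

Emit:
{"name": "nudge_tcp", "arguments": {"moves": {"rows": [[5, 1, 2, -0.014, -0.005, 0.05, 45], [5, 1, 2, -0.014, -0.005, 0.05, 45], [5, 1, 2, -0.014, -0.005, 0.05, 45], [5, 1, 2, -0.014, -0.005, 0.05, 45], [5, 1, 2, -0.014, -0.005, 0.05, 45], [0, 0, 0, 0, 0, 0, 45], [0, 0, 0, 0, 0, 0, 45]]}}}

```text
clock: 6.8
eef_pos: [590.3, -18.7, 164.4]
tool_rot: [2.617, -0.002, 1.371]
force: [0.6, 0.8, -0.3]
width: 45.2
gripper_force: 0.0
```

```bash
python3 - <<'E'
from go import *
print(probe_bus.read_state()['qpos'].round(2));plan(G+45*n,Rw)
E
```

```text
[ 0.23  0.55 -0.47  2.24  1.87  0.41 -2.1 ]
tool delta [ 2.2 -3.9 12.5] rotvec [ 0.001  0.004 -0.012] N 1 row [ 2.19 -3.95 12.49] [ 0.0012  0.0045 -0.0123]
```

Emit:
{"name": "nudge_tcp", "arguments": {"moves": {"rows": [[2.2, -3.9, 15, 0, 0.004, -0.012, 45], [0, 0, 15, 0, 0, 0, 45], [0, 0, 0, 0, 0, 0, 45], [0, 0, 0, 0, 0, 0, 45]]}}}

```text
clock: 7.2
eef_pos: [602.0, -18.6, 136.4]
tool_rot: [2.617, -0.0, 1.382]
force: [-0.5, 0.7, 0.1]
width: 45.1
gripper_force: 0.0
```

```bash
python3 snap.py w7; python3 - <<'E'
from go import *
plan(G-16*n,Rw)
a=cv2.imread('pics/w7.png');cv2.imwrite('pics/w7c.png',a[120:,100:460])
E
```

```text
7.2 [602.  -18.6 136.4] [ 2.617 -0.     1.382] [ 0.25  0.63 -0.5   2.23  1.98  0.46 -2.18]
tool delta [-0.3 -0.2 43.9] rotvec [ 0.002  0.    -0.001] N 1 row [-0.33 -0.18 43.86] [ 0.0018  0.0003 -0.0015]
```

View pics/w7c.png

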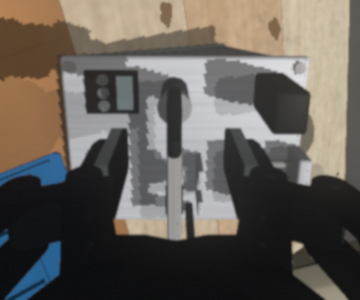

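The wing is at crop (175,118), centred between the fingers at (118,150) and (233,150). I descend and grip it.

Emit:
{"name": "nudge_tcp", "arguments": {"moves": {"rows": [[0, 0, 15, 0, 0, 0, 45], [0, 0, 15, 0, 0, 0, 45], [0, 0, 13, 0, 0, 0, 45], [0, 0, 0, 0, 0, 0, 45], [0, 0, 0, 0, 0, 0, 45], [0, 0, 0, 0, 0, 0, 0], [0, 0, 0, 0, 0, 0, 0], [0, 0, 0, 0, 0, 0, 0], [0, 0, 0, 0, 0, 0, 0], [0, 0, 0, 0, 0, 0, 0]]}}}

```text
clock: 8.25
eef_pos: [622.2, -21.6, 99.3]
tool_rot: [2.617, -0.001, 1.383]
force: [-5.2, 1.1, 5.5]
width: 6.9
gripper_force: 60.8
```

```bash
python3 - <<'E'
from go import *
print(probe_bus.read_state()['qpos'].round(2));plan(G-16*n,Rw)
E
```

```text
[ 0.27  0.73 -0.52  2.19  2.07  0.52 -2.24]
tool delta [-1.   1.   1.2] rotvec [ 0.001 -0.001 -0.001] N 1 row [-0.96  0.97  1.17] [ 0.0006 -0.0007 -0.0013]
```

Emit:
{"name": "nudge_tcp", "arguments": {"moves": {"rows": [[0, 0, -5, 0, 0, 0, 0], [0, 0, -5, 0, 0, 0, 0], [0, 0, -5, 0, 0, 0, 0], [0, 0, -5, 0, 0, 0, 0], [0, 0, -5, 0, 0, 0, 0], [0, 0, 0, 0, 0, 0, 0], [0, 0, 0, 0, 0, 0, 0]]}}}

```text
clock: 8.95
eef_pos: [610.4, -19.4, 120.4]
tool_rot: [2.618, -0.002, 1.383]
force: [1.3, 1.5, -11.3]
width: 6.9
gripper_force: 58.4
```

```bash
python3 - <<'E'
from go import *
s=probe_bus.read_state();print(s['qpos'].round(2),'force along n',s['force']@n,'lift',(s['eef_pos']-(G-17.2*n))@n)
E
```

```text
[ 0.26  0.67 -0.51  2.21  2.02  0.49 -2.21] force along n -10.270869777139787 lift 26.74534431990785
```

Emit:
{"name": "nudge_tcp", "arguments": {"moves": {"rows": [[0, 0, 0, 0, 0, -0.1, 0], [0, 0, 0, 0, 0, -0.1, 0], [0, 0, 0, 0, 0, -0.1, 0], [0, 0, 0, 0, 0, -0.1, 0], [0, 0, 0, 0, 0, 0, 0]]}}}

```text
clock: 9.45
eef_pos: [610.3, -19.4, 120.1]
tool_rot: [2.652, 0.195, 1.734]
force: [0.3, 1.4, -12.2]
width: 6.8
gripper_force: 58.3
```

```bash
cat > chk.py <<'E'
from go import *
s=probe_bus.read_state();Rm=R.from_euler('xyz',s['tool_rot']).as_matrix();x=Rm[:,0]
print(s['qpos'].round(2),'Fn',round(s['force']@n,1),'dF',[round(s['force']@v,1) for v in(dx,dy)],'clampframe TCP',[round((s['eef_pos']-G)@v,1) for v in(dx,dy,n)],'swing',round(np.arctan2(-x@dx,x@dy),3),'zerr',np.round([Rm[:,2]@dx,Rm[:,2]@dy],3))
E
python3 chk.py
```

```text
[ 0.18  0.65 -0.4   2.22  2.09  0.43 -1.89] Fn -10.6 dF [np.float64(-6.1), np.float64(1.4)] clampframe TCP [np.float64(-1.0), np.float64(0.9), np.float64(9.3)] swing 0.399 zerr [0. 0.]
```

Working well. I continue the swing.

Emit:
{"name": "nudge_tcp", "arguments": {"moves": {"rows": [[0, 0, 0, 0, 0, -0.1, 0], [0, 0, 0, 0, 0, -0.1, 0], [0, 0, 0, 0, 0, -0.1, 0], [0, 0, 0, 0, 0, -0.1, 0], [0, 0, 0, 0, 0, -0.1, 0], [0, 0, 0, 0, 0, -0.1, 0], [0, 0, 0, 0, 0, 0, 0], [0, 0, 0, 0, 0, 0, 0]]}}}

```text
clock: 10.25
eef_pos: [610.1, -19.5, 120.0]
tool_rot: [2.837, 0.432, 2.311]
force: [-0.7, 1.3, -12.6]
width: 6.9
gripper_force: 58.4
```

```bash
python3 chk.py
```

```text
[ 0.07  0.63 -0.23  2.22  2.23  0.34 -1.46] Fn -10.4 dF [np.float64(-7.1), np.float64(1.1)] clampframe TCP [np.float64(-1.3), np.float64(0.7), np.float64(9.3)] swing 0.995 zerr [-0.  0.]
```

Emit:
{"name": "nudge_tcp", "arguments": {"moves": {"rows": [[0, 0, 0, 0, 0, -0.1, 0], [0, 0, 0, 0, 0, -0.1, 0], [0, 0, 0, 0, 0, -0.1, 0], [0, 0, 0, 0, 0, -0.1, 0], [0, 0, 0, 0, 0, -0.1, 0], [0, 0, 0, 0, 0, -0.075, 0], [0, 0, 0, 0, 0, 0, 0], [0, 0, 0, 0, 0, 0, 0]]}}}

```text
clock: 11.05
eef_pos: [610.0, -19.7, 120.0]
tool_rot: [3.141, 0.523, 2.954]
force: [-1.9, -1.1, -13.0]
width: 6.9
gripper_force: 58.5
```

```bash
python3 chk.py
```

```text
[-0.03  0.63 -0.09  2.22  2.41  0.29 -1.09] Fn -10.5 dF [np.float64(-8.0), np.float64(-1.4)] clampframe TCP [np.float64(-1.3), np.float64(0.5), np.float64(9.3)] swing 1.57 zerr [-0.  0.]
```

Emit:
{"name": "nudge_tcp", "arguments": {"moves": {"rows": [[0, 0, 2.5, 0, 0, 0, 0], [0, 0, 2.5, 0, 0, 0, 0], [0, 0, 0, 0, 0, 0, 0], [0, 0, 0, 0, 0, 0, 0]]}}}

```text
clock: 11.45
eef_pos: [612.6, -20.2, 115.7]
tool_rot: [-3.141, 0.523, 2.956]
force: [-3.7, -1.5, -13.9]
width: 6.9
gripper_force: 58.6
```

```bash
python3 chk.py
```

```text
[-0.02  0.64 -0.1   2.22  2.41  0.29 -1.09] Fn -10.3 dF [np.float64(-9.9), np.float64(-2.1)] clampframe TCP [np.float64(-1.2), np.float64(0.5), np.float64(4.3)] swing 1.572 zerr [-0.  0.]
```

Emit:
{"name": "nudge_tcp", "arguments": {"moves": {"rows": [[0, 0, 1, 0, 0, 0, 0], [0, 0, 0.8, 0, 0, 0, 0], [0, 0, 0, 0, 0, 0, 0], [0, 0, 0, 0, 0, 0, 0]]}}}

```text
clock: 11.85
eef_pos: [613.0, -20.3, 114.6]
tool_rot: [-3.141, 0.523, 2.957]
force: [-8.3, -0.4, -8.3]
width: 7.1
gripper_force: 59.7
```

```bash
python3 chk.py
```

```text
[-0.02  0.64 -0.1   2.22  2.42  0.3  -1.09] Fn -3.1 dF [np.float64(-11.2), np.float64(-1.9)] clampframe TCP [np.float64(-1.4), np.float64(0.5), np.float64(3.2)] swing 1.573 zerr [-0.  0.]
```

Emit:
{"name": "nudge_tcp", "arguments": {"moves": {"rows": [[0, 0, 0.6, 0, 0, 0, 0], [0, 0, 0, 0, 0, 0, 0], [0, 0, 0, 0, 0, 0, 0]]}}}

```text
clock: 12.15
eef_pos: [613.0, -20.3, 114.4]
tool_rot: [-3.141, 0.524, 2.957]
force: [-11.2, 0.1, -5.4]
width: 6.9
gripper_force: 60.4
```

```bash
python3 chk.py
```

```text
[-0.02  0.64 -0.1   2.22  2.42  0.3  -1.09] Fn 0.8 dF [np.float64(-12.2), np.float64(-2.0)] clampframe TCP [np.float64(-1.4), np.float64(0.5), np.float64(2.9)] swing 1.573 zerr [-0.  0.]
```

Emit:
{"name": "nudge_tcp", "arguments": {"moves": {"rows": [[0, 0, 0, 0, 0, 0, 12], [0, 0, 0, 0, 0, 0, 40], [0, 0, 0, 0, 0, 0, 40], [0, 0, 0, 0, 0, 0, 40], [0, 0, 0, 0, 0, 0, 40]]}}}

```text
clock: 12.65
eef_pos: [615.9, -20.4, 115.3]
tool_rot: [-3.141, 0.528, 2.957]
force: [-0.2, -0.0, -0.1]
width: 40.4
gripper_force: 0.0
```

```bash
python3 chk.py
```

```text
[-0.02  0.64 -0.1   2.21  2.42  0.3  -1.09] Fn 0.0 dF [np.float64(-0.2), np.float64(-0.1)] clampframe TCP [np.float64(1.4), np.float64(0.9), np.float64(2.3)] swing 1.573 zerr [0.004 0.   ]
```

The bar is on its rest and released. I retreat and go to the syringe.

Emit:
{"name": "nudge_tcp", "arguments": {"moves": {"rows": [[0, 0, -20, 0, 0, 0, 40], [0, 0, -40, 0, 0, 0, 40], [0, 0, -40, 0, 0, 0, 60], [0, 0, 0, 0, 0, 0, 60]]}}}

```text
clock: 13.05
eef_pos: [574.8, -13.3, 189.8]
tool_rot: [-3.141, 0.532, 2.954]
force: [0.7, -0.1, 0.8]
width: 59.6
gripper_force: 0.0
```

```bash
python3 - <<'E'
from go import *
print(probe_bus.read_state()['eef_pos'].round(0))
plan([560,60,240],R.from_euler('xyz',[np.pi,0,3.3]).as_matrix())
E
```

```text
[575. -13. 190.]
tool delta [ -1.1  69.2 -57.6] rotvec [-0.093  0.526 -0.338] N 5 row [  0.29  14.26 -11.03] [-0.0186  0.1052 -0.0676]
```

Emit:
{"name": "nudge_tcp", "arguments": {"moves": {"rows": [[0, 10, -8, -0.013, 0.075, -0.048, 60], [0, 10, -8, -0.013, 0.075, -0.048, 60], [0, 10, -8, -0.013, 0.075, -0.048, 60], [0, 10, -8, -0.013, 0.075, -0.048, 60], [0, 10, -8, -0.013, 0.075, -0.048, 60], [0, 10, -8, -0.013, 0.075, -0.048, 60], [0, 10, -8, -0.013, 0.075, -0.048, 60], [0, 0, 0, 0, 0, 0, 60]]}}}

```text
clock: 13.85
eef_pos: [576.7, 15.1, 217.2]
tool_rot: [-3.075, 0.232, -3.135]
force: [0.6, -0.5, 0.3]
width: 60.2
gripper_force: 0.0
```

```bash
python3 - <<'E'
from go import *
print(probe_bus.read_state()['qpos'].round(2))
plan([475,268,155],R.from_euler('xyz',[np.pi,0,4.32]).as_matrix())
E
```

```text
[ 0.29  0.5  -0.61  1.95  0.68  0.66  0.82]
tool delta [111.6 255.5  20.7] rotvec [-0.194  0.166 -1.174] N 9 row [-3.82 32.29  5.53] [-0.0216  0.0184 -0.1304]
```

Emit:
{"name": "nudge_tcp", "arguments": {"moves": {"rows": [[-3.5, 29, 5, -0.0194, 0.0166, -0.117, 60], [-3.5, 29, 5, -0.0194, 0.0166, -0.117, 60], [-3.5, 29, 5, -0.0194, 0.0166, -0.117, 60], [-3.5, 29, 5, -0.0194, 0.0166, -0.117, 60], [-3.5, 29, 5, -0.0194, 0.0166, -0.117, 60], [-3.5, 29, 5, -0.0194, 0.0166, -0.117, 60], [-3.5, 29, 5, -0.0194, 0.0166, -0.117, 60], [-3.5, 29, 5, -0.0194, 0.0166, -0.117, 60], [-3.5, 29, 5, -0.0194, 0.0166, -0.117, 60], [-3.5, 29, 5, -0.0194, 0.0166, -0.117, 60], [0, 0, 0, 0, 0, 0, 60], [0, 0, 0, 0, 0, 0, 60]]}}}

```text
clock: 15.05
eef_pos: [470.4, 265.8, 152.6]
tool_rot: [3.141, -0.005, -1.966]
force: [0.7, 0.3, -0.5]
width: 60.1
gripper_force: 0.0
```

```bash
python3 - <<'E'
from go import *
print(probe_bus.read_state()['qpos'].round(2))
plan([475,268,155],R.from_euler('xyz',[np.pi,0,4.32]).as_matrix())
E
```

```text
[ 0.01  0.75 -0.93  1.88  0.76  0.92  1.45]
tool delta [-3.8 -3.4 -2.4] rotvec [ 0.001 -0.005 -0.003] N 1 row [-3.83 -3.42 -2.4 ] [ 0.0005 -0.0052 -0.0026]
```

Emit:
{"name": "nudge_tcp", "arguments": {"moves": {"rows": [[0, 25, 0, 0, 0, 0, 60], [0, 0, 0, 0, 0, 0, 60], [0, 0, 0, 0, 0, 0, 60]]}}}

```text
clock: 15.35
eef_pos: [448.2, 275.1, 153.9]
tool_rot: [3.141, -0.004, -1.966]
force: [-0.4, -0.4, -0.4]
width: 60.0
gripper_force: 0.0
```

```bash
python3 snap.py w8
```

```text
15.35 [448.2 275.1 153.9] [ 3.141 -0.004 -1.966] [-0.02  0.73 -0.93  1.92  0.76  0.89  1.4 ]
```

Emit:
{"name": "nudge_tcp", "arguments": {"moves": {"rows": [[0, -25, 0, 0, 0, 0, 60], [0, -25, 0, 0, 0, 0, 60], [0, 0, 0, 0, 0, 0, 60], [0, 0, 0, 0, 0, 0, 60]]}}}

```text
clock: 15.8
eef_pos: [494.4, 255.9, 153.6]
tool_rot: [3.139, -0.004, -1.968]
force: [-0.9, 0.1, -0.3]
width: 59.7
gripper_force: 0.0
```

```bash
python3 snap.py w9; python3 - <<'E'
from syr import *
import pickle
r=[]
for i in(8,9):
    s=pickle.load(open(f'w{i}.pkl','rb'));C=cam('wrist',s);a=cv2.imread(f'pics/w{i}.png')
    tip=proj(C,[441.5,189.7,7]);end=proj(C,[482.5,287,13]);p=np.array([tip,end]);lo=np.maximum(0,p.min(0)-35).astype(int);hi=(p.max(0)+35).astype(int);print(lo,hi)
    hsv=cv2.cvtColor(a,cv2.COLOR_BGR2HSV);m=((hsv[...,1]<70)&(hsv[...,2]>115)).astype(np.uint8);k=np.zeros_like(m);k[lo[1]:hi[1],lo[0]:hi[0]]=m[lo[1]:hi[1],lo[0]:hi[0]]
    n,l,st,_=cv2.connectedComponentsWithStats(k);j=1+st[1:,4].argmax();q=l==j;print(st[j])
    rows=np.where(q.any(1))[0];W=[(y,np.where(q[y])[0].min(),np.where(q[y])[0].max()) for y in rows];print([(int(y),int(x0),int(x1)) for y,x0,x1 in W][::4])
    cv2.imwrite(f'pics/w{i}c.png',cv2.resize(a[lo[1]-10:hi[1]+30,lo[0]-20:hi[0]+20],None,fx=2,fy=2))
E
```

```text
15.8 [494.4 255.9 153.6] [ 3.139 -0.004 -1.968] [ 0.04  0.77 -0.93  1.84  0.76  0.94  1.5 ]
[209  65] [281 256]
[ 232  101   33  117 1761]
[(101, 242, 245), (105, 242, 246), (109, 242, 247), (113, 242, 247), (117, 240, 250), (121, 236, 253), (125, 236, 254), (129, 236, 254), (133, 236, 254), (137, 237, 254), (141, 237, 255), (145, 237, 255), (149, 237, 255), (153, 237, 255), (157, 237, 255), (161, 238, 255), (165, 238, 256), (169, 238, 255), (173, 238, 255), (177, 238, 256), (181, 239, 256), (185, 239, 256), (189, 238, 256), (193, 233, 261), (197, 245, 252), (201, 245, 252), (205, 244, 252), (209, 245, 252), (213, 245, 252), (217, 247, 250)]
[266  65] [338 256]
[294 101  11  87 548]
[(101, 301, 303), (105, 300, 303), (109, 300, 303), (113, 300, 303), (117, 298, 302), (121, 294, 302), (125, 294, 302), (129, 294, 302), (133, 294, 302), (137, 294, 301), (141, 294, 300), (145, 294, 302), (149, 294, 301), (153, 295, 301), (157, 295, 301), (161, 295, 300), (165, 295, 299), (169, 295, 299), (173, 295, 298), (177, 295, 299), (181, 295, 299), (185, 295, 299)]
```

View pics/w8c.png

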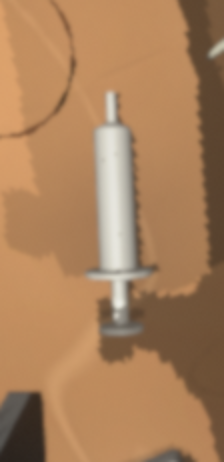

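The syringe is upright in w8, with its tip at row 100, barrel axis from (245.5,125) to (248,185), and flange at row 192. In w9 it is partly shaded, so I use a lower threshold there.

```bash
python3 - <<'E'
from syr import *
import pickle
Cs=[];ob=[]
for i,x0,x1 in((8,215,275),(9,272,335)):
    s=pickle.load(open(f'w{i}.pkl','rb'));C=cam('wrist',s);a=cv2.imread(f'pics/w{i}.png')
    hsv=cv2.cvtColor(a,cv2.COLOR_BGR2HSV);m=((hsv[...,1]<85)&(hsv[...,2]>50)).astype(np.uint8);k=np.zeros_like(m);k[85:225,x0:x1]=m[85:225,x0:x1]
    n,l,st,_=cv2.connectedComponentsWithStats(k);j=1+st[1:,4].argmax();q=l==j
    W={int(y):(np.where(q[y])[0].min(),np.where(q[y])[0].max()+1) for y in np.where(q.any(1))[0]}
    wd={y:b-a_ for y,(a_,b) in W.items()};print(st[j],{y:(int(v[0]),int(v[1])) for y,v in W.items() if y%8==0 or 186<y<198})
    ys=[y for y in W if 124<=y<=184];g=np.polyfit(ys,[sum(W[y])/2-.5 for y in ys],1)
    tip=min(W);fl=[y for y in wd if wd[y]>23 and y>180];f=np.mean(fl) if fl else np.nan;sh=min(y for y in wd if wd[y]>13)
    pt=lambda y:np.array([np.polyval(g,y),y]);Cs.append(C);ob.append([pt(tip-.5),pt(sh-.5),pt(f),pt(150)]);print('tip',tip,'sh',sh,'fl',f,g)
for k,nm in enumerate(('tip','shoulder','flange','mid')):
    print(nm,*tri((Cs[0],ob[0][k]),(Cs[1],ob[1][k])),plane(Cs[0],ob[0][k],[6,8,15,11][k]).round(1),plane(Cs[1],ob[1][k],[6,8,15,11][k]).round(1))
E
```

```text
[ 232  100   33  123 2035] {104: (241, 248), 112: (242, 248), 120: (236, 254), 128: (236, 255), 136: (236, 256), 144: (237, 256), 152: (237, 257), 160: (237, 257), 168: (238, 257), 176: (238, 258), 184: (238, 258), 187: (238, 259), 188: (238, 261), 189: (237, 265), 190: (232, 265), 191: (232, 265), 192: (232, 264), 193: (232, 263), 194: (233, 259), 195: (242, 255), 196: (244, 254), 197: (244, 254), 200: (245, 253), 208: (244, 254), 216: (243, 260)}
tip 100 sh 118 fl 191.5 [4.74616605e-02 2.39010576e+02]
[ 288  101   34  123 2008] {104: (300, 306), 112: (300, 306), 120: (294, 313), 128: (294, 313), 136: (294, 313), 144: (294, 313), 152: (294, 313), 160: (294, 314), 168: (294, 314), 176: (295, 314), 184: (295, 314), 187: (295, 315), 188: (294, 318), 189: (290, 321), 190: (288, 322), 191: (288, 322), 192: (288, 321), 193: (288, 320), 194: (293, 315), 195: (299, 310), 196: (300, 309), 197: (300, 309), 200: (300, 309), 208: (300, 309), 216: (296, 315)}
tip 101 sh 118 fl 190.5 [1.90111052e-02 3.00408355e+02]
tip [442.22950913 189.26144566   6.93156242] [np.float64(0.4767300566331777), np.float64(0.4767300566330849)] [442.1 188.8   6. ] [442.3 189.7   6. ]
shoulder [447.30628314 202.59707327   8.02334812] [np.float64(0.06799383919956364), np.float64(0.06799383919955379)] [447.3 202.5   8. ] [447.3 202.7   8. ]
flange [469.68099378 261.46069182  13.83592031] [np.float64(0.4043161239983005), np.float64(0.4043161239983301)] [469.6 261.6  15. ] [469.5 260.8  15. ]
mid [456.98220031 228.04667494  10.57947419] [np.float64(0.055010881304194154), np.float64(0.05501088130416013)] [456.9 228.   11. ] [457. 228.  11.]
```

```bash
cat >> go.py <<'E'
hd=-1.935;al=.11;h=np.array([np.cos(hd),np.sin(hd),0]);sx=np.cos(al)*h-np.sin(al)*np.array([0,0,1]);sz=-np.sin(al)*h-np.cos(al)*np.array([0,0,1])
Rs=np.c_[sx,np.cross(sz,sx),sz];Ps=np.array([457.,228.1,10.8])
E
python3 -c "
from go import *
plan(Ps-30*sz,Rs,4);plan(Ps+8*sz,Rs,6)"
```

```text
tool delta [ 43.2  22.2 113.4] rotvec [ 0.001 -0.113 -0.031] N 4 row [11.95  5.7  27.87] [ 0.0004 -0.0283 -0.0078]
tool delta [ 38.9  22.2 151.1] rotvec [ 0.001 -0.113 -0.031] N 6 row [ 7.63  3.81 24.87] [ 0.0002 -0.0189 -0.0052]
```

Emit:
{"name": "nudge_tcp", "arguments": {"moves": {"rows": [[12, 5.7, 27.9, 0, -0.0283, -0.0078, 40], [12, 5.7, 27.9, 0, -0.0283, -0.0078, 40], [12, 5.7, 27.9, 0, -0.0283, -0.0078, 40], [12, 5.7, 27.9, 0, -0.0283, -0.0078, 40], [0, 0, 0, 0, 0, 0, 40], [0, 0, 0, 0, 0, 0, 40]]}}}

```text
clock: 16.45
eef_pos: [455.7, 226.3, 41.3]
tool_rot: [3.14, 0.11, -1.933]
force: [-0.6, 0.2, 0.2]
width: 40.1
gripper_force: 0.0
```

```bash
python3 -c "
from go import *
plan(Ps+8*sz,Rs,3)"
```

```text
tool delta [ 1.2 -0.6 38.6] rotvec [0.002 0.    0.002] N 3 row [ 0.4  -0.2  12.86] [0.0005 0.0001 0.0008]
```

Emit:
{"name": "nudge_tcp", "arguments": {"moves": {"rows": [[0.4, -0.2, 13, 0, 0, 0, 40], [0.4, -0.2, 13, 0, 0, 0, 40], [0.4, -0.2, 12, 0, 0, 0, 40], [0, 0, 0, 0, 0, 0, 40], [0, 0, 0, 0, 0, 0, 40], [0, 0, 0, 0, 0, 0, 0], [0, 0, 0, 0, 0, 0, 0], [0, 0, 0, 0, 0, 0, 0], [0, 0, 0, 0, 0, 0, 0]]}}}

```text
clock: 17.35
eef_pos: [457.9, 228.5, 3.7]
tool_rot: [3.141, 0.112, -1.934]
force: [0.5, -0.5, 6.9]
width: 14.1
gripper_force: 59.1
```

```bash
python3 -c "
from go import *
plan(Ps+8*sz,Rs,3)"
```

```text
tool delta [-0.1  0.7  0.9] rotvec [0.    0.002 0.001] N 3 row [-0.02  0.24  0.29] [0.0001 0.0006 0.0005]
```

Emit:
{"name": "nudge_tcp", "arguments": {"moves": {"rows": [[0, 0, -15, 0, 0, 0, 0], [0, 0, -40, 0, 0, 0, 0], [0, 0, -45, 0, 0, 0, 0], [0, 0, -45, 0, 0, 0, 0], [0, 0, -45, 0, 0, 0, 0], [0, 0, -20, 0, 0, 0, 0], [0, 0, 0, 0, 0, 0, 0]]}}}

```text
clock: 18.05
eef_pos: [450.7, 206.6, 214.3]
tool_rot: [-3.139, 0.113, -1.934]
force: [-0.1, 0.9, -0.7]
width: 13.8
gripper_force: 58.8
```

```bash
python3 -c "
from go import *
s=probe_bus.read_state();print(s['qpos'].round(2),s['width'])
plan([590,-50,250],R.from_euler('xyz',[np.pi,.1,3.0]).as_matrix(),12)"
```

```text
[ 0.29  0.61 -1.09  2.01  0.67  0.83  1.63] 13.848793869363798
tool delta [ 185.1 -221.6  -56.4] rotvec [0.141 0.013 1.341] N 12 row [  2.07 -26.15  -3.22] [0.0118 0.0011 0.1118]
```

Emit:
{"name": "nudge_tcp", "arguments": {"moves": {"rows": [[2, -26, -3.2, 0.0118, 0.001, 0.112, 0], [2, -26, -3.2, 0.0118, 0.001, 0.112, 0], [2, -26, -3.2, 0.0118, 0.001, 0.112, 0], [2, -26, -3.2, 0.0118, 0.001, 0.112, 0], [2, -26, -3.2, 0.0118, 0.001, 0.112, 0], [2, -26, -3.2, 0.0118, 0.001, 0.112, 0], [2, -26, -3.2, 0.0118, 0.001, 0.112, 0], [2, -26, -3.2, 0.0118, 0.001, 0.112, 0], [2, -26, -3.2, 0.0118, 0.001, 0.112, 0], [2, -26, -3.2, 0.0118, 0.001, 0.112, 0], [2, -26, -3.2, 0.0118, 0.001, 0.112, 0], [2, -26, -3.2, 0.0118, 0.001, 0.112, 0]]}}}

```text
clock: 19.25
eef_pos: [587.7, -49.7, 245.3]
tool_rot: [-3.139, 0.094, 2.994]
force: [-0.2, 0.8, -0.6]
width: 13.9
gripper_force: 58.8
```

```bash
python3 -c "
from go import *
s=probe_bus.read_state();print(s['qpos'].round(2),s['width'])
plan(seat-10*dx+70*n,np.c_[-dx,dy,-n],8)"
```

```text
[ 0.47  0.55 -0.68  1.75  0.47  0.9   1.02] 13.947840081731513
tool delta [ 28.3 -35.9 114.5] rotvec [ 0.01  -0.43   0.038] N 8 row [ 6.12 -4.5  13.53] [ 0.0012 -0.0537  0.0048]
```

Emit:
{"name": "nudge_tcp", "arguments": {"moves": {"rows": [[4.5, -3.3, 8, 0.001, -0.039, 0.0035, 0], [4.5, -3.3, 8, 0.001, -0.039, 0.0035, 0], [4.5, -3.3, 8, 0.001, -0.039, 0.0035, 0], [4.5, -3.3, 8, 0.001, -0.039, 0.0035, 0], [4.5, -3.3, 8, 0.001, -0.039, 0.0035, 0], [4.5, -3.3, 8, 0.001, -0.039, 0.0035, 0], [4.5, -3.3, 8, 0.001, -0.039, 0.0035, 0], [4.5, -3.3, 8, 0.001, -0.039, 0.0035, 0], [4.5, -3.3, 8, 0.001, -0.039, 0.0035, 0], [4.5, -3.3, 8, 0.001, -0.039, 0.0035, 0], [4.5, -3.3, 8, 0.001, -0.039, 0.0035, 0], [0, 0, 0, 0, 0, 0, 0]]}}}

```text
clock: 20.45
eef_pos: [559.4, -82.7, 161.3]
tool_rot: [-3.119, 0.455, 2.968]
force: [-1.0, 0.1, -0.8]
width: 13.7
gripper_force: 58.8
```

```bash
python3 -c "
from go import *
s=probe_bus.read_state();print(s['qpos'].round(2),s['width'])
plan(seat-10*dx+70*n,np.c_[-dx,dy,-n])"
```

```text
[ 0.31  0.51 -0.37  2.25  1.76  0.27 -0.28] 13.67996857546607
tool delta [ 9.2  1.4 31.7] rotvec [-0.017 -0.068  0.013] N 1 row [ 9.25  1.41 31.72] [-0.0166 -0.068   0.0129]
```

Emit:
{"name": "nudge_tcp", "arguments": {"moves": {"rows": [[3, 0.4, 0, -0.004, -0.017, 0.003, 0], [3, 0.4, 0, -0.004, -0.017, 0.003, 0], [3, 0.4, 0, -0.004, -0.017, 0.003, 0], [0, 0, 5, -0.004, -0.017, 0.003, 0], [0, 0, 0, 0, 0, 0, 0], [0, 0, 0, 0, 0, 0, 0]]}}}

```text
clock: 21.05
eef_pos: [556.2, -80.9, 154.6]
tool_rot: [-3.141, 0.526, 2.953]
force: [1.0, 0.0, -0.1]
width: 14.1
gripper_force: 58.8
```

```bash
python3 -c "
from go import *
s=probe_bus.read_state();print(s['qpos'].round(2),s['width'])
plan(seat-10*dx+70*n,np.c_[-dx,dy,-n])"
```

```text
[ 0.46  0.57 -0.57  2.32  2.09  0.43 -0.61] 14.066285162063872
tool delta [ 5.1 -0.4 27. ] rotvec [-0.001  0.003 -0.001] N 1 row [ 5.08 -0.38 26.97] [-0.0012  0.0029 -0.0014]
```

Emit:
{"name": "nudge_tcp", "arguments": {"moves": {"rows": [[2, 0, 15, 0, 0, 0, 0], [2, 0, 20, 0, 0.003, 0, 0], [0, 0, 20, 0, 0, 0, 0], [0, 0, 15, 0, 0, 0, 0], [0, 0, 10, 0, 0, 0, 0], [0, 0, 0, 0, 0, 0, 0], [0, 0, 0, 0, 0, 0, 0]]}}}

```text
clock: 21.75
eef_pos: [592.5, -87.3, 84.0]
tool_rot: [-3.141, 0.525, 2.954]
force: [0.3, 0.5, 0.4]
width: 13.9
gripper_force: 58.8
```

```bash
python3 snap.py w10; python3 -c "
from go import *
s=probe_bus.read_state();print(s['qpos'].round(2),s['width'])
plan(seat-9*dx+.5*dy-7*n,np.c_[-dx,dy,-n])
a=cv2.imread('pics/w10.png');cv2.imwrite('pics/w10c.png',cv2.resize(a[150:370,140:410],None,fx=2.5,fy=2.5))"
```

```text
21.75 [592.5 -87.3  84. ] [-3.141  0.525  2.954] [ 0.47  0.77 -0.61  2.27  2.24  0.57 -0.68]
[ 0.47  0.77 -0.61  2.27  2.24  0.57 -0.68] 13.721354972991707
tool delta [ 1.  -0.3 24.8] rotvec [-0.001  0.002 -0.001] N 1 row [ 0.97 -0.3  24.76] [-0.0007  0.0022 -0.0006]
```

View pics/w10c.png

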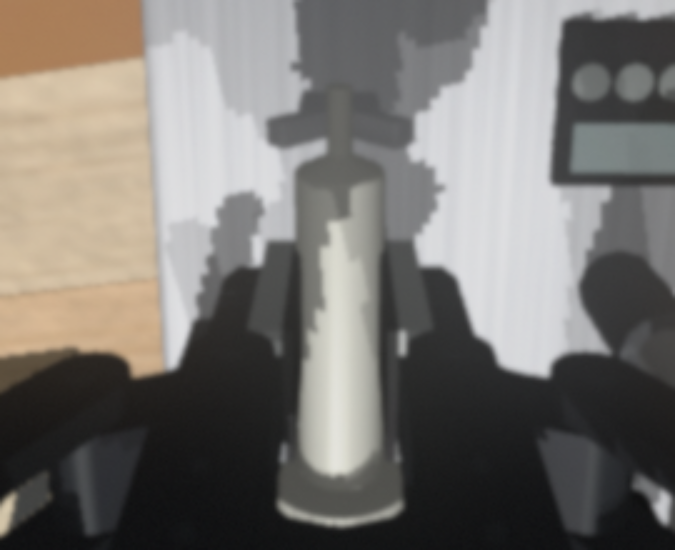

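The syringe is centred over the lower V block: V at crop x 268..413, nozzle at 340. I lower it now.

Emit:
{"name": "nudge_tcp", "arguments": {"moves": {"rows": [[1, 0, 10, 0, 0.002, 0, 0], [0, -0.3, 7, 0, 0, 0, 0], [0, 0, 3, 0, 0, 0, 0], [0, 0, 0, 0, 0, 0, 0], [0, 0, 0, 0, 0, 0, 0]]}}}

```text
clock: 22.3
eef_pos: [601.5, -89.5, 65.9]
tool_rot: [3.141, 0.523, 2.953]
force: [-1.2, 0.7, -0.7]
width: 13.6
gripper_force: 58.8
```

```bash
python3 chk.py
```

```text
[ 0.47  0.82 -0.6   2.24  2.26  0.59 -0.69] Fn 0.0 dF [np.float64(-1.5), np.float64(0.5)] clampframe TCP [np.float64(-24.4), np.float64(-69.6), np.float64(-39.9)] swing 1.569 zerr [-0. -0.]
```

Emit:
{"name": "nudge_tcp", "arguments": {"moves": {"rows": [[0, 0, 1.5, 0, 0, 0, 0], [0, 0, 1.5, 0, 0, 0, 0], [0, 0, 0, 0, 0, 0, 0], [0, 0, 0, 0, 0, 0, 0]]}}}

```text
clock: 22.7
eef_pos: [602.4, -89.6, 64.5]
tool_rot: [-3.141, 0.524, 2.954]
force: [-6.9, 0.8, 10.7]
width: 13.5
gripper_force: 60.4
```

```bash
python3 chk.py;python3 -c "
from go import *
plan(seat-9*dx+.5*dy-7*n,np.c_[-dx,dy,-n])"
```

```text
[ 0.47  0.82 -0.6   2.24  2.26  0.59 -0.69] Fn 12.8 dF [np.float64(-0.6), np.float64(-0.5)] clampframe TCP [np.float64(-24.3), np.float64(-69.5), np.float64(-41.6)] swing 1.571 zerr [ 0.001 -0.001]
tool delta [-0.3  0.   2.4] rotvec [-0.001  0.001 -0.   ] N 1 row [-0.28  0.04  2.44] [-0.0006  0.0007 -0.0003]
```

Emit:
{"name": "nudge_tcp", "arguments": {"moves": {"rows": [[0, 0, -0.5, 0, 0, 0, 0], [0, 0, 0, 0, 0, 0, 18], [0, 0, 0, 0, 0, 0, 22], [0, 0, 0, 0, 0, 0, 30], [0, 0, 0, 0, 0, 0, 34], [0, 0, 0, 0, 0, 0, 34]]}}}

```text
clock: 23.3
eef_pos: [602.9, -89.8, 63.8]
tool_rot: [3.141, 0.524, 2.953]
force: [-0.1, -0.3, -0.6]
width: 34.3
gripper_force: 0.0
```

Emit:
{"name": "nudge_tcp", "arguments": {"moves": {"rows": [[0, 0, -15, 0, 0, 0, 34], [0, 0, -25, 0, 0, 0, 34], [0, 0, -30, 0, 0, 0, 34], [0, 0, 0, 0, 0, 0, 34], [0, 0, 0, 0, 0, 0, 34]]}}}

```text
clock: 23.8
eef_pos: [569.0, -83.5, 125.1]
tool_rot: [-3.141, 0.525, 2.953]
force: [0.0, 0.1, -0.1]
width: 34.0
gripper_force: 0.0
```

```bash
python3 snap.py w11;python3 - <<'E'
from h import *
a=cv2.imread('pics/w11.png')[130:330,140:410]
b=camrig.get_image('scene');cv2.imwrite('pics/scene11.png',b);t=camrig.get_image('top');cv2.imwrite('pics/top11.png',t)
p=cv2.resize(b[165:265,265:365],(400,400),interpolation=2);q=cv2.resize(a,(400,296))
cv2.imwrite('pics/v11.png',np.hstack([p,np.vstack([q,np.zeros((104,400,3),np.uint8)])]))
E
```

```text
23.8 [569.  -83.5 125.1] [-3.141  0.525  2.953] [ 0.47  0.66 -0.6   2.31  2.16  0.5  -0.66]
```

View pics/v11.png

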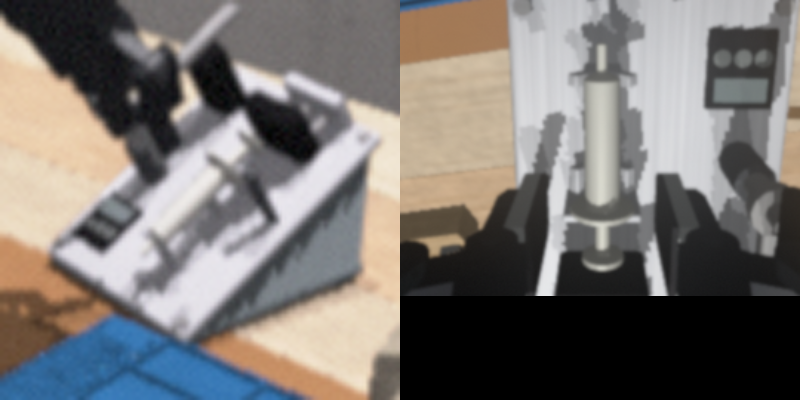

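The syringe lies in the V blocks, tip at crop (601,43), flange at (600,210) behind the upper V. I check this numerically and plan back to the wing.

```bash
python3 - <<'E'
from go import *
import pickle
C=cam('wrist',pickle.load(open('w11.pkl','rb')))
def dk(x,y,h):
    o,d=ray(C,(140+(x-400)*.675,130+y*.6757));X=o+d*((h-(o-seat)@n)/(d@n));return np.round([(X-seat)@dx,(X-seat)@dy],1)
print('tip',dk(601,43,0),'shoulder',dk(601,81,4),'flange',dk(600,212,0),dk(600,195,8),'thumb',dk(602,262,0),'lowV',dk(601,76,-5),'upV',dk(601,172,-3),dk(601,200,-3))
plan(G-1*dx+.6*dy+60*n,np.c_[-dx,dy,-n])
E
```

```text
tip [-49.2  -0.6] shoulder [-33.5  -0.6] flange [30.8 -1.1] [18.2 -1.1] thumb [57.8 -0.2] lowV [-33.8  -0.6] upV [11.6 -0.7] [26.  -0.7]
tool delta [-23.2  70.4 -33.2] rotvec [-0.001 -0.001 -0.002] N 2 row [-11.64  35.18 -16.59] [-0.0003 -0.0004 -0.0009]
```

The syringe may be a few mm uphill of contact. I regrip it and draw it downhill until the flange meets the V block.

Emit:
{"name": "nudge_tcp", "arguments": {"moves": {"rows": [[0, 0, 30, 0, 0, 0, 34], [0, 0, 25, 0, 0, 0, 34], [0, 0, 14, 0, 0, 0, 34], [0, 0, 0, 0, 0, 0, 34], [0, 0, 0, 0, 0, 0, 0], [0, 0, 0, 0, 0, 0, 0], [0, 0, 0, 0, 0, 0, 0], [0, 0, 0, 0, 0, 0, 0]]}}}

```text
clock: 24.75
eef_pos: [601.9, -89.4, 65.1]
tool_rot: [3.141, 0.523, 2.954]
force: [-0.6, -0.1, -1.3]
width: 13.7
gripper_force: 58.5
```

```bash
python3 chk.py
```

```text
[ 0.47  0.82 -0.6   2.24  2.26  0.59 -0.69] Fn -0.8 dF [np.float64(-1.2), np.float64(-0.2)] clampframe TCP [np.float64(-24.4), np.float64(-69.5), np.float64(-40.7)] swing 1.57 zerr [-0. -0.]
```

Emit:
{"name": "nudge_tcp", "arguments": {"moves": {"rows": [[1, 0, 0, 0, 0, 0, 0], [1, 0, 0, 0, 0, 0, 0], [0, 0, 0, 0, 0, 0, 0], [0, 0, 0, 0, 0, 0, 0]]}}}

```text
clock: 25.15
eef_pos: [600.9, -89.4, 64.0]
tool_rot: [3.141, 0.524, 2.953]
force: [-0.3, 0.4, 0.6]
width: 13.8
gripper_force: 58.7
```

```bash
python3 chk.py
```

```text
[ 0.47  0.82 -0.61  2.25  2.27  0.6  -0.69] Fn 0.7 dF [np.float64(0.0), np.float64(0.4)] clampframe TCP [np.float64(-25.8), np.float64(-69.6), np.float64(-41.2)] swing 1.57 zerr [ 0.001 -0.001]
```

No contact yet, so I continue gently.

Emit:
{"name": "nudge_tcp", "arguments": {"moves": {"rows": [[1, 0, 0, 0, 0, 0, 0], [0, 0, 0, 0, 0, 0, 0], [0, 0, 0, 0, 0, 0, 0]]}}}

```text
clock: 25.45
eef_pos: [600.1, -89.2, 63.5]
tool_rot: [3.141, 0.524, 2.953]
force: [-0.4, -0.1, 2.3]
width: 13.8
gripper_force: 58.8
```

```bash
python3 chk.py
```

```text
[ 0.47  0.83 -0.61  2.25  2.27  0.6  -0.7 ] Fn 2.1 dF [np.float64(0.8), np.float64(-0.2)] clampframe TCP [np.float64(-26.8), np.float64(-69.6), np.float64(-41.2)] swing 1.57 zerr [ 0.001 -0.001]
```

Emit:
{"name": "nudge_tcp", "arguments": {"moves": {"rows": [[1, 0, 0, 0, 0, 0, 0], [0, 0, 0, 0, 0, 0, 0], [0, 0, 0, 0, 0, 0, 0]]}}}

```text
clock: 25.75
eef_pos: [599.3, -89.1, 63.0]
tool_rot: [3.141, 0.524, 2.953]
force: [1.2, 1.0, 2.7]
width: 13.6
gripper_force: 58.8
```

```bash
python3 chk.py
```

```text
[ 0.48  0.83 -0.61  2.25  2.27  0.61 -0.7 ] Fn 1.9 dF [np.float64(2.2), np.float64(1.2)] clampframe TCP [np.float64(-27.8), np.float64(-69.6), np.float64(-41.3)] swing 1.569 zerr [ 0.001 -0.001]
```

Emit:
{"name": "nudge_tcp", "arguments": {"moves": {"rows": [[0.7, 0, 0, 0, 0, 0, 0], [0, 0, 0, 0, 0, 0, 0], [0, 0, 0, 0, 0, 0, 0]]}}}

```text
clock: 26.05
eef_pos: [599.1, -89.1, 62.9]
tool_rot: [3.142, 0.525, 2.953]
force: [3.4, 0.3, 4.4]
width: 14.0
gripper_force: 58.9
```

```bash
python3 chk.py
```

```text
[ 0.48  0.83 -0.61  2.25  2.27  0.61 -0.7 ] Fn 2.2 dF [np.float64(5.0), np.float64(0.9)] clampframe TCP [np.float64(-28.0), np.float64(-69.6), np.float64(-41.3)] swing 1.569 zerr [ 0.002 -0.001]
```

The flange contacts the upper V block (5 N). I release and move back to the wing.

Emit:
{"name": "nudge_tcp", "arguments": {"moves": {"rows": [[-0.5, 0, -0.3, 0, 0, 0, 0], [0, 0, 0, 0, 0, 0, 18], [0, 0, 0, 0, 0, 0, 22], [0, 0, 0, 0, 0, 0, 30], [0, 0, 0, 0, 0, 0, 34], [0, 0, 0, 0, 0, 0, 34]]}}}

```text
clock: 26.65
eef_pos: [598.3, -88.9, 62.7]
tool_rot: [3.141, 0.523, 2.953]
force: [0.5, 0.3, 0.3]
width: 34.1
gripper_force: 0.0
```

Emit:
{"name": "nudge_tcp", "arguments": {"moves": {"rows": [[0, 0, -15, 0, 0, 0, 34], [0, 0, -25, 0, 0, 0, 34], [0, 0, -40, 0, 0, 0, 40], [0, 0, -25, 0, 0, 0, 40], [0, 0, 0, 0, 0, 0, 40], [0, 0, 0, 0, 0, 0, 40]]}}}

```text
clock: 27.25
eef_pos: [547.5, -79.5, 154.4]
tool_rot: [-3.141, 0.525, 2.953]
force: [0.2, -0.4, 0.4]
width: 40.0
gripper_force: 0.0
```

```bash
python3 -c "
from go import *
plan(G-1.2*dx+.6*dy+60*n,np.c_[-dx,dy,-n])"
```

```text
tool delta [-26.4  70.4   4.2] rotvec [-0.001  0.002 -0.001] N 2 row [-13.23  35.22   2.1 ] [-0.0006  0.0008 -0.0006]
```

Emit:
{"name": "nudge_tcp", "arguments": {"moves": {"rows": [[-13.2, 35.2, 2, 0, 0, 0, 40], [-13.2, 35.2, 2, 0, 0, 0, 40], [0, 0, 0, 0, 0, 0, 40], [0, 0, 0, 0, 0, 0, 40]]}}}

```text
clock: 27.65
eef_pos: [585.1, -13.4, 162.3]
tool_rot: [3.141, 0.522, 2.955]
force: [-0.3, -0.3, -0.6]
width: 40.0
gripper_force: 0.0
```

```bash
python3 chk.py; python3 -c "
from go import *
plan(G-1.2*dx+.6*dy+2.9*n,np.c_[-dx,dy,-n])"
```

```text
[ 0.25  0.56 -0.52  2.25  1.87  0.44 -0.53] Fn -0.4 dF [np.float64(-0.5), np.float64(-0.3)] clampframe TCP [np.float64(-2.4), np.float64(2.1), np.float64(58.8)] swing 1.571 zerr [-0.001  0.   ]
tool delta [-1.3 -1.5 55.9] rotvec [ 0.    -0.001  0.   ] N 2 row [-0.62 -0.74 27.93] [ 0.0002 -0.0006  0.0001]
```

Emit:
{"name": "nudge_tcp", "arguments": {"moves": {"rows": [[-1.2, -1.5, 15, 0, 0, 0, 40], [0, 0, 15, 0, 0, 0, 40], [0, 0, 15, 0, 0, 0, 40], [0, 0, 11, 0, 0, 0, 40], [0, 0, 0, 0, 0, 0, 40], [0, 0, 0, 0, 0, 0, 40]]}}}

```text
clock: 28.25
eef_pos: [612.3, -22.2, 115.0]
tool_rot: [3.142, 0.522, 2.952]
force: [1.3, -0.0, -0.5]
width: 40.0
gripper_force: 0.0
```

```bash
python3 chk.py
```

```text
[ 0.28  0.69 -0.54  2.21  2.01  0.51 -0.62] Fn -1.1 dF [np.float64(0.8), np.float64(0.2)] clampframe TCP [np.float64(-1.5), np.float64(-1.5), np.float64(3.7)] swing 1.569 zerr [-0.001 -0.001]
```

Emit:
{"name": "nudge_tcp", "arguments": {"moves": {"rows": [[0, 0, 0, 0, 0, 0, 0], [0, 0, 0, 0, 0, 0, 0], [0, 0, 0, 0, 0, 0, 0], [0, 0, 0, 0, 0, 0, 0], [0, 0, 0, 0, 0, 0, 0]]}}}

```text
clock: 28.75
eef_pos: [613.0, -20.4, 116.3]
tool_rot: [3.14, 0.524, 2.955]
force: [-2.4, 3.9, 4.3]
width: 7.3
gripper_force: 62.7
```

```bash
python3 chk.py
```

```text
[ 0.28  0.69 -0.54  2.21  2.01  0.51 -0.62] Fn 5.2 dF [np.float64(-0.5), np.float64(3.4)] clampframe TCP [np.float64(-0.5), np.float64(0.4), np.float64(4.5)] swing 1.571 zerr [0.001 0.001]
```

Emit:
{"name": "nudge_tcp", "arguments": {"moves": {"rows": [[0, 1.5, -2, 0, 0, 0, 0], [0, 0, -2, 0, 0, 0, 0], [0, 0, -2, 0, 0, 0, 0], [0, 0, -2, 0, 0, 0, 0], [0, 0, 0, 0, 0, 0, 0], [0, 0, 0, 0, 0, 0, 0]]}}}

```text
clock: 29.35
eef_pos: [610.0, -19.8, 122.2]
tool_rot: [3.141, 0.524, 2.952]
force: [6.4, 0.5, -8.7]
width: 6.8
gripper_force: 60.4
```

```bash
python3 chk.py
```

```text
[ 0.28  0.67 -0.54  2.21  1.99  0.5  -0.61] Fn -10.6 dF [np.float64(1.0), np.float64(1.7)] clampframe TCP [np.float64(-0.2), np.float64(0.4), np.float64(11.2)] swing 1.568 zerr [ 0.    -0.001]
```

Emit:
{"name": "nudge_tcp", "arguments": {"moves": {"rows": [[0, 0, 0, 0, 0, 0.1, 0], [0, 0, 0, 0, 0, 0.1, 0], [0, 0, 0, 0, 0, 0.1, 0], [0, 0, 0, 0, 0, 0.1, 0], [0, 0, 0, 0, 0, 0.1, 0], [0, 0, 0, 0, 0, 0.1, 0], [0, 0, 0, 0, 0, 0.1, 0], [0, 0, 0, 0, 0, 0, 0]]}}}

```text
clock: 30.15
eef_pos: [609.8, -20.3, 121.9]
tool_rot: [2.785, 0.391, 2.177]
force: [6.8, 0.0, -8.2]
width: 6.8
gripper_force: 60.5
```

```bash
python3 chk.py
```

```text
[ 0.39  0.72 -0.71  2.21  1.92  0.61 -1.22] Fn -10.5 dF [np.float64(1.7), np.float64(1.3)] clampframe TCP [np.float64(-0.4), np.float64(-0.1), np.float64(10.9)] swing 0.865 zerr [-0.001 -0.002]
```

Emit:
{"name": "nudge_tcp", "arguments": {"moves": {"rows": [[0, 0, 0, 0, 0, 0.1, 0], [0, 0, 0, 0, 0, 0.1, 0], [0, 0, 0, 0, 0, 0.1, 0], [0, 0, 0, 0, 0, 0.1, 0], [0, 0, 0, 0, 0, 0.1, 0], [0, 0, 0, 0, 0, 0.1, 0], [0, 0, 0, 0, 0, 0.1, 0], [0, 0, 0, 0, 0, 0.1, 0], [0, 0, 0, 0, 0, 0.065, 0], [0, 0, 0, 0, 0, 0, 0], [0, 0, 0, 0, 0, 0, 0]]}}}

```text
clock: 31.25
eef_pos: [609.3, -20.5, 121.5]
tool_rot: [2.62, 0.003, 1.385]
force: [5.1, 0.0, -9.5]
width: 6.8
gripper_force: 60.4
```

```bash
python3 chk.py
```

```text
[ 0.49  0.79 -0.89  2.21  1.88  0.74 -2.  ] Fn -10.8 dF [np.float64(-0.4), np.float64(1.0)] clampframe TCP [np.float64(-1.1), np.float64(-0.4), np.float64(10.9)] swing 0.002 zerr [-0.002 -0.002]
```

Emit:
{"name": "nudge_tcp", "arguments": {"moves": {"rows": [[0, 0, 3, 0, 0, 0, 0], [0, 0, 3, 0, 0, 0, 0], [0, 0, 3, 0, 0, 0, 0], [0, 0, 3, 0, 0, 0, 0], [0, 0, 3, 0, 0, 0, 0], [0, 0, 3, 0, 0, 0, 0], [0, 0, 0, 0, 0, 0, 0], [0, 0, 0, 0, 0, 0, 0]]}}}

```text
clock: 32.05
eef_pos: [617.8, -22.0, 106.7]
tool_rot: [2.619, 0.004, 1.386]
force: [2.6, -4.0, -8.4]
width: 7.0
gripper_force: 60.7
```

```bash
python3 chk.py
```

```text
[ 0.48  0.82 -0.88  2.19  1.91  0.76 -2.01] Fn -8.9 dF [np.float64(-1.3), np.float64(-3.4)] clampframe TCP [np.float64(-1.0), np.float64(-0.3), np.float64(-6.2)] swing 0.004 zerr [-0.    -0.002]
```

Emit:
{"name": "nudge_tcp", "arguments": {"moves": {"rows": [[0, 0, 1, 0, 0, 0, 0], [0, 0, 1, 0, 0, 0, 0], [0, 0, 0, 0, 0, 0, 0], [0, 0, 0, 0, 0, 0, 0]]}}}

```text
clock: 32.45
eef_pos: [618.8, -22.1, 105.0]
tool_rot: [2.618, 0.004, 1.386]
force: [1.9, -4.6, -7.8]
width: 6.7
gripper_force: 60.8
```

```bash
python3 chk.py
```

```text
[ 0.48  0.83 -0.88  2.19  1.92  0.76 -2.01] Fn -8.1 dF [np.float64(-1.5), np.float64(-4.1)] clampframe TCP [np.float64(-1.0), np.float64(-0.2), np.float64(-8.2)] swing 0.004 zerr [-0.    -0.002]
```

Emit:
{"name": "nudge_tcp", "arguments": {"moves": {"rows": [[0, 0, 1, 0, 0, 0, 0], [0, 0, 1, 0, 0, 0, 0], [0, 0, 0, 0, 0, 0, 0], [0, 0, 0, 0, 0, 0, 0]]}}}

```text
clock: 32.85
eef_pos: [619.6, -22.3, 103.5]
tool_rot: [2.618, 0.004, 1.386]
force: [0.1, -4.7, -5.4]
width: 6.6
gripper_force: 61.3
```

```bash
python3 chk.py
```

```text
[ 0.48  0.83 -0.88  2.19  1.92  0.76 -2.01] Fn -5.1 dF [np.float64(-1.9), np.float64(-4.6)] clampframe TCP [np.float64(-1.0), np.float64(-0.2), np.float64(-10.0)] swing 0.004 zerr [-0.    -0.002]
```

Emit:
{"name": "nudge_tcp", "arguments": {"moves": {"rows": [[0, 0, 0.7, 0, 0, 0, 0], [0, 0, 0, 0, 0, 0, 0], [0, 0, 0, 0, 0, 0, 0]]}}}

```text
clock: 33.15
eef_pos: [619.9, -22.2, 103.2]
tool_rot: [2.618, 0.004, 1.387]
force: [-1.7, -5.2, -2.8]
width: 7.0
gripper_force: 61.8
```

```bash
python3 chk.py
```

```text
[ 0.48  0.83 -0.88  2.19  1.92  0.76 -2.01] Fn -2.1 dF [np.float64(-2.0), np.float64(-5.4)] clampframe TCP [np.float64(-1.0), np.float64(-0.0), np.float64(-10.3)] swing 0.005 zerr [ 0.    -0.002]
```

Emit:
{"name": "nudge_tcp", "arguments": {"moves": {"rows": [[0, 0, 0.7, 0, 0, 0, 0], [0, 0, 0, 0, 0, 0, 0], [0, 0, 0, 0, 0, 0, 0]]}}}

```text
clock: 33.45
eef_pos: [620.0, -22.1, 102.8]
tool_rot: [2.618, 0.004, 1.387]
force: [-3.7, -4.0, 0.5]
width: 6.7
gripper_force: 62.3
```

```bash
python3 chk.py
```

```text
[ 0.48  0.83 -0.88  2.19  1.92  0.76 -2.01] Fn 1.9 dF [np.float64(-2.3), np.float64(-4.7)] clampframe TCP [np.float64(-1.0), np.float64(0.0), np.float64(-10.7)] swing 0.005 zerr [ 0.    -0.002]
```

The bar bears on the barrel, with full spring load transferred at a lift of about 3 mm. I release and retreat.

Emit:
{"name": "nudge_tcp", "arguments": {"moves": {"rows": [[0, 0, 0, 0, 0, 0, 10], [0, 0, 0, 0, 0, 0, 20], [0, 0, 0, 0, 0, 0, 40], [0, 0, 0, 0, 0, 0, 40], [0, 0, 0, 0, 0, 0, 40]]}}}

```text
clock: 33.95
eef_pos: [621.1, -20.8, 102.7]
tool_rot: [2.617, 0.002, 1.388]
force: [0.0, -0.3, 0.3]
width: 40.0
gripper_force: 0.0
```

Emit:
{"name": "nudge_tcp", "arguments": {"moves": {"rows": [[0, 0, -15, 0, 0, 0, 40], [0, 0, -25, 0, 0, 0, 40], [0, 0, -35, 0, 0, 0, 40], [0, 0, -35, 0, 0, 0, 40], [0, 0, 0, 0, 0, 0, 40], [0, 0, 0, 0, 0, 0, 40]]}}}

```text
clock: 34.55
eef_pos: [567.2, -11.4, 198.5]
tool_rot: [2.616, 0.003, 1.387]
force: [0.2, -0.0, -0.7]
width: 39.9
gripper_force: 0.0
```

```bash
python3 snap.py w12;python3 - <<'E'
from h import *
a=cv2.imread('pics/w12.png')[90:390,80:480]
b=camrig.get_image('scene')
p=cv2.resize(b[165:265,265:365],(400,400),interpolation=2);q=cv2.resize(a,(400,300))
cv2.imwrite('pics/v12.png',np.hstack([p,np.vstack([q,np.zeros((100,400,3),np.uint8)])]))
E
```

```text
34.55 [567.2 -11.4 198.5] [2.616 0.003 1.387] [ 0.53  0.57 -0.94  2.26  1.65  0.65 -1.86]
```

View pics/v12.png

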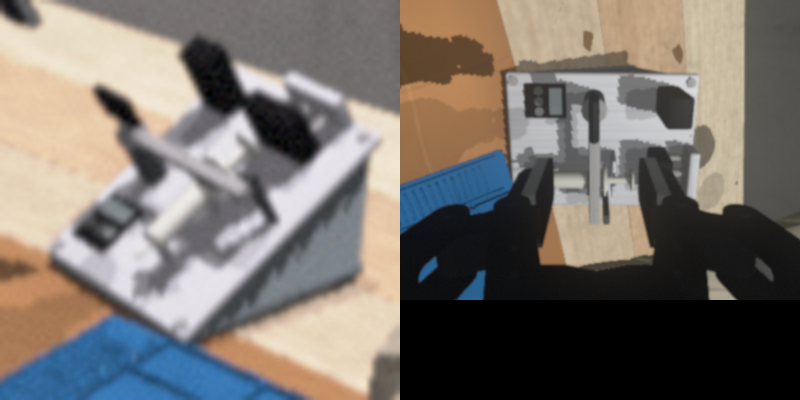

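The bar crosses the barrel at crop (200,175), the syringe is seated nose downhill, and the gripper is clear. I hand in.

```bash
python3 -c "
from cell import ctrl, camrig, probe_bus
print(ctrl.finish_job())"
```

```text
the job is handed in; nothing more can be done
None
```

The syringe is in the cradle, nose downhill, with its flange against the upper V block. The clamp bar was lowered under grip until it pressed on the barrel, the gripper is clear, and the job was handed in at about 35 s; no verdict came back.

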